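# Find the lead-loaded plug by its weight

### The arm

A 6-joint arm with a two-finger parallel gripper is mounted at the origin on a cart in front of the work surface, level with it; the furniture and walls round the work are solid. World frame = base frame: x ahead of the robot, y to its left, z up, the work surface at z = 0. Lengths are in m, angles in rad, forces in N, time in s.
With the tool pointing down it reaches from about 0.4 to 0.825 m from the base axis. Payload 7 kg.
Tool frame: the origin (TCP) lies midway between the tips of the shut fingers; the grasp point (between the pads) lies 19 mm behind it; y points along the fingers, z is the direction in which the jaws open and shut, and the axes are right-handed (so a half turn about y gives the same grasp; the last joint's range is limited). The gripper opens to 88 mm and grips with 3 to 60 N. Pads are 19 mm wide; open, the fingers measure 130 mm over their backs; the gripper's body (78 mm by 193 mm) begins 47 mm behind the grasp point.
Start: joints at [1.522, 0.359, 0.012, 0, -1.224, -0.288], TCP at [0.223, 0.637, 0.227] pointing down, gripper open.
Joint ranges: [-3.07, 3.07], [-1.43, 2.12], [-1.02, 1.25], [-3.03, 1.67], [-3.05, -0], [-3.03, 3.03]. Speed limits (rad/s): [2.39, 2.39, 3.01, 3.14, 3.14, 3.14].

### API

Orientations are given as [roll, pitch, yaw] about the fixed x, y, z axes, in that order (R = Rz(yaw) Ry(pitch) Rx(roll)).
In Python, from station import arm gives the robot as it stands.
- The arm moves only by the tool move_arm, never from a script. Its argument "deltas" is a list of rows, each an object with "dp": the shift along the tool's x, y, z in mm, a list of three; "rotation": the turn, a rotation vector about the tool's x, y, z in degrees, a list of three. A call has 1 to 5 rows; each row shifts and turns the pose as measured when the row begins, along the tool's axes as they then stand; what a row does not reach is not made up. A row lasts 1/12 s, in which the tool goes at most 41.7 mm and 7.16 degrees, less where a joint would pass 70% of its speed; a pose out of reach is approached as far as the arm can. A call is refused whole if a number of a shift passes 41.7 or a number of a turn 7.16, either way. A call with a gripper value outside its range is refused whole. "jaw" is the closure in counts, from 0 (fully open) to 255 (shut), set as the call begins (left out, the last holds). The fingers move at their own pace and stop on an object; "squeeze" is the grip in N (left out, the last holds). Time passes only in rows, so rows that do not move let the fingers close. It gives the time, the measured TCP pose, the force and the opening at its end, in the units of the state.
- arm.get_state(): the state, without advancing time (a new reading comes with each control period).
- arm.grab_frame(name): name is "scene" or "side" or "wrist"; returns a dict with "pixels" (480x640x3 uint8, red, green, blue), "z_map" (480x640 float32, m along the optical axis (not along the pixel's ray), 0 where there is no reading), "fx", "fy", "cx", "cy" (pixels), "cam_to_world" (4x4, takes a point from camera to world coordinates); the wrist camera has in their place "mount" (4x4, takes a point from camera to tool coordinates, whose origin is the TCP and whose axes are the tool frame's). Camera axes: x right, y down, z forward; pixel columns grow to the right and rows downward; lengths in m; the calibration is good to about 2 mm. The wrist camera is an equidistant fisheye: a pixel r from the principal point sees the ray r / f radians off the axis. A picture is of the moment at which its call begins: read the wrist's pose just before it.
- arm.job_done(): hands the job in, once; it reports no verdict.
The state is a dict: "t": time; "q": joint angles; "qd": joint speeds; "joint_efforts": joint torques, N m; "eef_pos": TCP position; "ee_rot": TCP orientation; "force": force on the tool from outside, world axes, zero at the start; "moment": the same for the moment, N m; "width": finger opening in m.
Only numpy, scipy, OpenCV 4.12 (cv2) and the standard library are available. Lean on these libraries where they do the work, as an engineer would, in place of code of your own. Each camera call takes 0.05 s, during which the arm holds its last target.

### The job

Lift the cover off the tray by its knob and set it down flat on the bare bench. Of the two identical-looking brass plugs inside, one is loaded with lead: lift each in turn to feel its weight, leave the lighter one standing upright on the green mat, and finish with the heavier one still in the gripper, held upright and still with its foot at least 10 cm above the bench. Set things down rather than drop them, and leave the tools and the nut lying around where they are.

Things in the scene. Friction and masses are not known exactly. Their poses are not given: they have to be found in the camera images.
- tray: blue sheet-metal tray, heavy, does not move; base plate 168 (its x) x 92 (its y) x 6 mm with an upstand 146 x 70 mm outside, 3 mm thick, whose rim is 22 mm above the bench. Origin: centre of the underside, on the bench; the plugs stand on the base plate (6 mm above the bench), about 38 mm either side of its centre along its x axis. It stands to the left or the right of the free middle of the bench, the mat on the other side
- cover: loose pale grey to white-looking aluminium cover, an upside-down box 158 (its x) x 82 (its y) x 65 mm, 0.22 kg, with a black knob on top; stands over the plugs on the tray's base plate, round the upstand with 3 mm play, square with the tray. Origin: centre of its lower edge; z up. Set down on the bench the origin is at bench height. The bench between tray and mat (a gap at least 160 mm wide) is free for it from 0.43 to 0.64 m ahead of the robot
- cover_knob (a point): middle of the cover's black round knob, 85 mm above the cover's origin: 30 mm across from 77 to 93 mm above the cover's origin, on a 16 mm neck; knob top 95 mm above the cover's origin, 30 mm above the cover's flat top
- plug_a: one of two brass plugs that look exactly alike and stand side by side in the tray under the cover; round, 56 mm high: a foot flange 42 mm across and 9 mm high, above it a barrel 34 mm across; closed at both ends. Inside, one of the two (either one, it changes from start to start) is loaded with a lead core, the other with light foam: each weighs 0.1 to 0.5 kg and the loaded one always more than twice the other. Origin: centre of the underside; z up along the barrel.
- plug_b: one of two brass plugs that look exactly alike and stand side by side in the tray under the cover; round, 56 mm high: a foot flange 42 mm across and 9 mm high, above it a barrel 34 mm across; closed at both ends. Inside, one of the two (either one, it changes from start to start) is loaded with a lead core, the other with light foam: each weighs 0.1 to 0.5 kg and the loaded one always more than twice the other. Origin: centre of the underside; z up along the barrel.
- mat: green mat, fixed, 170 (its x) x 95 (its y) x 5 mm, on the other side of the free middle of the bench from the tray; room for both plugs side by side along its x axis. Origin: centre of its underside, on the bench
- screwdriver_a: bystander: red-handled screwdriver, 181 mm long, lying loose on the bench; leave it alone
- paint_marker: bystander: red and white paint marker, 132 mm long, lying loose on the bench; leave it alone
- spanner_a: bystander: small bright spanner, 176 mm long, lying loose on the bench; leave it alone
- nut_b: bystander: zinc-plated nut, 28 x 24 x 11 mm, lying loose on the bench; leave it alone
- tape_measure: bystander: yellow tape measure, 76 x 79 x 33 mm, lying loose on the bench; leave it alone

How it is judged:
By the outcome, as a careful person would: the job done as asked, in the order asked, and still so for the second after the job is handed in, while the arm keeps its last pose, push and grip.
It also fails if it takes over 72 s, if anything falls off the work surface, if the arm or the gripper's body presses on something with over 40 N, if the wrist force passes 120 N, or if a joint passes its speed limit or range.

## Working session

There is one attempt and no reset: what is moved stays moved. The work goes in short steps, Python scripts to look and compute and a tool call to move; the robot and the scene stay as the last step left them, time stands still between calls to the robot, and variables do not carry over. Pictures are saved under pics/ and viewed, and the job is handed in when it is done.

Besides the shell and the picture viewer there is one more tool, called after "Request:" in YAML: its name, and indented under it one key for each argument. move_arm: Moves the arm, as the interface text tells. Its arguments: {"type":"object","properties":{"deltas":{"type":"array","items":{"type":"object","properties":{"dp":{"type":"array","items":{"type":"number"}},"rotation":{"type":"array","items":{"type":"number"}}}}},"jaw":{"type":"number"},"squeeze":{"type":"number"}},"required":["deltas"]}

```bash
ls; mkdir -p pics; python3 - <<'E'
from station import arm
import cv2,numpy as np
s=arm.get_state()
for k,v in s.items(): print(k,np.round(v,4))
for n in ["scene","side"]:
    f=arm.grab_frame(n)
    cv2.imwrite(f"pics/{n}0.png",f["pixels"][:,:,::-1])
    np.savez(f"{n}0.npz",**f)
    print(n,f["fx"],f["cx"],f["cy"],np.round(f["cam_to_world"],3).tolist())
E
```

```text
pics
t 0.0
q [ 1.5221e+00  3.5940e-01  1.1100e-02 -4.0000e-04 -1.2241e+00 -2.8810e-01]
qd [ 0.0017  0.0011 -0.0013  0.0006 -0.0017  0.0009]
joint_efforts [-5.00000e-04 -5.82718e+01  2.93054e+01  6.99720e+00  7.00000e-03
 -2.00000e-04]
eef_pos [0.2229 0.6366 0.2257]
ee_rot [-1.5692e+00  1.0000e-04  2.8046e+00]
force [0.174  0.5379 0.8456]
moment [ 0.0298 -0.0191  0.0002]
width 0.0876
scene 469.9151157452226 323.04527608835315 235.62389306333242 [[0.57, -0.429, 0.7, -0.217], [-0.821, -0.273, 0.502, -0.552], [-0.025, -0.861, -0.508, 0.678], [0.0, 0.0, 0.0, 1.0]]
side 541.9155693619881 333.36764351302463 238.7128696110267 [[0.98, -0.123, 0.156, 0.361], [-0.199, -0.608, 0.769, -1.042], [0.001, -0.785, -0.62, 0.944], [0.0, 0.0, 0.0, 1.0]]
```

View pics/scene0.png

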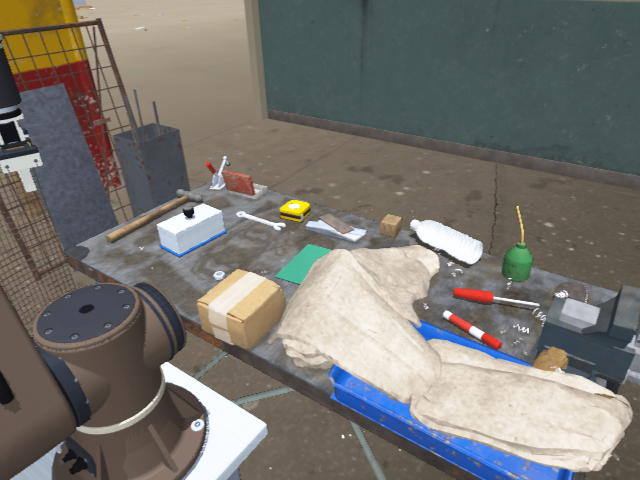

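View pics/side0.png

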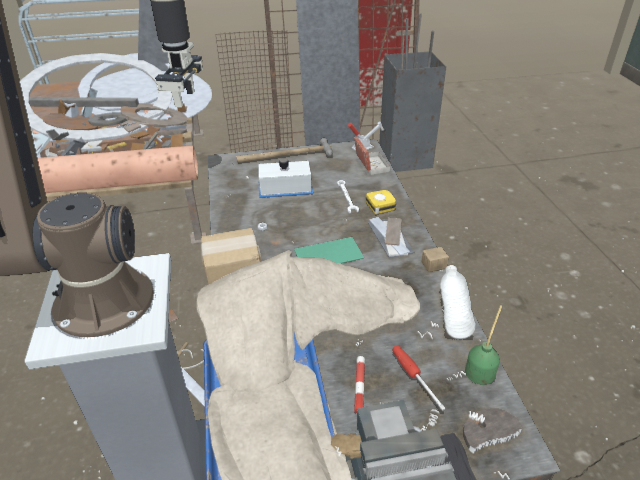

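The scene view shows the white cover with its black knob at about (190,212), the mat at (305,262), partly hidden by the cloth, the nut at (218,275), the spanner at (262,218) and the tape at (294,210). The side view shows the cover at (285,180), the knob at (284,164), the mat at (330,252) and the nut at (262,227). Next I'll measure these.

```bash
cat > h.py <<'E'
import numpy as np,cv2
def load(n): return dict(np.load(n))
def pts(f):
    z=f["z_map"];v,u=np.indices(z.shape)
    P=np.stack([(u-f["cx"])/f["fx"]*z,(v-f["cy"])/f["fy"]*z,z],-1)
    T=f["cam_to_world"];W=P@T[:3,:3].T+T[:3,3]
    W[z==0]=np.nan
    return W
def plane(f,u,v,h):
    T=f["cam_to_world"];u=np.asarray(u,float);v=np.asarray(v,float)
    d=np.stack([(u-f["cx"])/f["fx"],(v-f["cy"])/f["fy"],np.ones_like(u)],-1)@T[:3,:3].T
    k=(h-T[2,3])/d[...,2]
    return T[:3,3]+d*k[...,None]
E
python3 - <<'E'
from h import *
for n in ["scene","side"]:
    f=load(n+"0.npz");W=pts(f);hsv=cv2.cvtColor(f["pixels"],cv2.COLOR_RGB2HSV);v,u=np.indices(hsv.shape[:2])
    x,y,z=W[...,0],W[...,1],W[...,2]
    reg=(x>.3)&(x<.9)&(y>-.2)&(y<.6)
    H,S,V=[hsv[...,i] for i in range(3)]
    def rep(name,m,h):
        m=m&reg
        k,l,st,c=cv2.connectedComponentsWithStats(m.astype(np.uint8))
        if k<2: print(n,name,'none');return
        i=1+np.argmax(st[1:,4]);mm=l==i
        P=plane(f,u[mm],v[mm],h)
        r=cv2.minAreaRect((P[:,:2]*1000).astype(np.float32))
        Wm=np.nanmedian(W[mm],0)
        print(n,name,st[i],"px",c[i].round(1),"W",Wm.round(4),"planemean",P.mean(0).round(4),"rect",np.round(r[0],1),np.round(r[1],1),round(r[2],1), cv2.boxPoints(r).round(0).tolist())
    rep("covertop",(S<60)&(V>120)&(z>.055)&(z<.08)&(y>.2),.071)
    rep("knob",(V<70)&(z>.072)&(z<.12)&(y>.2)&(x<.75),.091)
    rep("mat",(H>65)&(H<90)&(S>100)&(z<.02),.005)
    rep("trayblue",(H>95)&(H<125)&(S>120)&(z<.03)&(y>.15),.006)
    rep("nut",(V>130)&(S<60)&(z>.004)&(z<.02)&(x<.55)&(y>.05),.01)
    rep("tape",(H>20)&(H<35)&(S>150)&(z>.01)&(y>.1),.033)
    rep("spanner",(V>130)&(S<60)&(z>.0)&(z<.02)&(x>.55)&(y>.15),.003)
    # tall things in region
    g=reg&(z>.03)
    for a in np.arange(.3,.9,.05):
        print(' '.join('%3d'%(1000*np.nanmax(np.where(reg&(x>=a)&(x<a+.05)&(y>=b)&(y<b+.05),z,0))) for b in np.arange(.55,-.2,-.05)))
E
```

```text
scene covertop [ 157  203   66   36 1077] px [189.5 221. ] W [0.4854 0.3974 0.0716] planemean [0.4897 0.3998 0.071 ] rect [495.5 401.9] [110.7 172.9] 85.8 [[405.0, 353.0], [578.0, 340.0], [586.0, 451.0], [413.0, 463.0]]
scene knob [183 208  11  10  67] px [188.5 212.6] W [0.4946 0.4049 0.0927] planemean [0.4965 0.4076 0.091 ] rect [495.1 405.6] [53.1 25.4] 56.2 [[470.0, 391.0], [491.0, 376.0], [520.0, 421.0], [499.0, 435.0]]
scene mat [275 244  56  41 938] px [301.1 263.5] W [0.5605 0.0792 0.006 ] planemean [0.5659 0.08   0.005 ] rect [571.9  77.4] [172.8  72.7] 7.1 [[482.0, 103.0], [491.0, 31.0], [662.0, 52.0], [653.0, 124.0]]
scene trayblue [159 230  68  27 199] px [192.8 245.2] W [0.4655 0.3732 0.0058] planemean [0.4749 0.3853 0.006 ] rect [481.8 382.1] [ 83.7 187. ] 59.0 [[380.0, 394.0], [540.0, 298.0], [583.0, 370.0], [423.0, 466.0]]
scene nut [161 231  57  23 209] px [189.7 243.4] W [0.4578 0.3773 0.0146] planemean [0.472  0.3945 0.01  ] rect [474.8 394. ] [ 82.1 153.6] 55.5 [[388.0, 404.0], [515.0, 317.0], [561.0, 384.0], [435.0, 471.0]]
scene tape [280 200  30  16 279] px [29
[... 2519 characters left out ...]
   5   6  15   5  89  93  92  89 147 175
 23   7  73  76  76   6   5  17   5   5   5   0   0 166 186
 23   0  73 103 105   7   5   5   5   7   9   0   0 164 172
  4   0  71 102 103   6   6   5   6   7  11   6   0 133 147
  5   3  71  77  75   5   5   7   5   8  12  10   0 115 125
  7   4   6   6   5   5   6   7  36   9  11  11   1  84  99
 30   5   5  11  13  13  14  12   5   6  11   9   4  32  80
105   7   5   6   6   8  37  36  20  26  26  25   5  30  56
109  93  95  94   5  27  38  37  26  28  26  25   5   5   5
 17  26  24  24   6   7  36  37  23  22   5   6  46  44  67
  5   5  23  23   4   4   5   6   7   4   7   4  43  50  63
  0   0   0   0   0   0   0   0   0   0   0   0   0   0   0
```

```bash
python3 - <<'E'
from h import *
f=load("scene0.npz");W=pts(f);x,y,z=[W[...,i] for i in range(3)]
m=(x>.6)&(x<.66)&(y>.13)&(y<.2)&(z>.015);v,u=np.where(m);print(len(v),W[m][:6].round(3),u[:6],v[:6])
m=(x>.35)&(x<.45)&(y>.2)&(y<.25)&(z>.008);v,u=np.where(m);print(len(v),W[m].mean(0).round(3),W[m].min(0).round(3),W[m].max(0).round(3))
im=f["pixels"][170:320,140:400,::-1]
cv2.imwrite("pics/scrop.png",cv2.resize(im,None,fx=3,fy=3,interpolation=cv2.INTER_CUBIC))
E
cat >> h.py <<'E'
from scipy.spatial.transform import Rotation as Ro
def go(s,p,yaw=None,n=None):
    """rows to reach TCP p, yaw deg (tool down)"""
    R=Ro.from_euler('xyz',s["ee_rot"])
    p=np.asarray(p);d=p-s["eef_pos"]
    t=R.inv().apply(d)*1000
    tgt=Ro.from_euler('xyz',[-np.pi/2,0,np.radians(yaw)]) if yaw is not None else R
    rv=np.degrees((R.inv()*tgt).as_rotvec())
    print("pos",np.round(s["eef_pos"],4),"rot",np.degrees(s["ee_rot"]).round(2),"tool delta mm",t.round(1),"norm",np.linalg.norm(t).round(1),"rows",np.ceil(max(np.linalg.norm(t)/40,np.linalg.norm(rv)/7)),"rotvec",rv.round(2))
E
python3 - <<'E'
from h import *
from station import arm
go(arm.get_state(),[.47,.39,.235],175.7)
E
```

```text
4 [[0.641 0.171 0.036]
 [0.638 0.169 0.035]
 [0.647 0.168 0.031]
 [0.645 0.167 0.029]] [291 291 293 293] [231 232 232 233]
50 [0.409 0.217 0.011] [0.398 0.202 0.008] [0.422 0.228 0.015]
pos [0.2229 0.6367 0.2257] rot [-8.9920e+01  1.0000e-02  1.6069e+02] tool delta mm [-314.7   -9.   151.1] norm 349.2 rows 9.0 rotvec [ -0.09 -15.01   0.  ]
```

View pics/scrop.png

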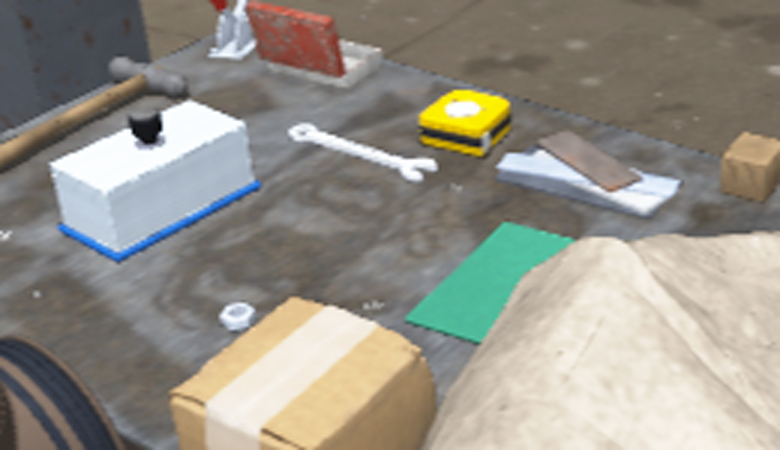

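The crop shows the cover, the nut clear of the set-down spot at about (0.41, 0.22), and only a swarf speck near (0.64, 0.17). I'll move over the tray.

Request:
move_arm:
  deltas:
    - {"dp": [-35,-1,17],"rotation": [0,-3,0]}
    - {"dp": [-35,-1,17],"rotation": [0,-3,0]}
    - {"dp": [-35,-1,17],"rotation": [0,-3,0]}
    - {"dp": [-35,-1,17],"rotation": [0,-3,0]}
    - {"dp": [-35,-1,17],"rotation": [0,-3,0]}
  jaw: 0

```text
t: 0.52
eef_pos: [0.3716, 0.5138, 0.227]
ee_rot: [-1.565, -0.002, 3.087]
force: [-0.2, 2.3, 0.0]
width: 0.0875
```

```bash
python3 - <<'E'
from h import *
from station import arm
s=arm.get_state();print(s['t'],s['force'])
go(s,[.47,.40,.235],175.7)
E
```

```text
0.5167 [-0.24098868  2.31091067  0.02669785]
pos [0.3716 0.5138 0.227 ] rot [-8.9640e+01 -1.4000e-01  1.7685e+02] tool delta mm [-104.5   -7.6  108.3] norm 150.7 rows 4.0 rotvec [-0.36  1.15  0.13]
```

Request:
move_arm:
  deltas:
    - {"dp": [-26,-2,27],"rotation": [0,0,0]}
    - {"dp": [-26,-2,27],"rotation": [0,0,0]}
    - {"dp": [-26,-2,27],"rotation": [0,0,0]}
    - {"dp": [-20,-2,20],"rotation": [0,0,0]}
    - {"dp": [0,0,0],"rotation": [0,0,0]}

```text
t: 0.93
eef_pos: [0.4716, 0.3975, 0.2335]
ee_rot: [-1.56, -0.004, 3.087]
force: [-0.7, 0.4, -0.1]
width: 0.0878
```

```bash
python3 - <<'E'
from h import *
from station import arm
s=arm.get_state();print(s['t'],s['force'],s['qd'].round(3) if hasattr(s['qd'],'round') else s['qd'])
go(s,[.498,.402,.235],175.7)
f=arm.grab_frame("wrist");f['pos']=s['eef_pos'];f['rot']=s['ee_rot'];np.savez("w1.npz",**f)
print(f['fx'],f['cx'],f['cy'],f['mount'])
cv2.imwrite("pics/w1.png",f["pixels"][:,:,::-1])
E
```

```text
0.9333 [-0.74676339  0.4412074  -0.14453213] [ 0.009  0.    -0.011 -0.011  0.009 -0.033]
pos [0.4716 0.3975 0.2335] rot [-89.39  -0.23 176.86] tool delta mm [-26.1  -1.6  -6. ] norm 26.8 rows 1.0 rotvec [-0.61  1.16  0.23]
371.64829954431775 317.4651994684591 235.67378397475215 [[-2.46991832e-04  9.60413633e-01  2.78577805e-01 -7.57889478e-02]
 [-7.51068055e-04 -2.78577913e-01  9.60413339e-01 -1.57343639e-01]
 [ 9.99999687e-01  2.79833603e-05  7.90142468e-04 -7.36778688e-04]
 [ 0.00000000e+00  0.00000000e+00  0.00000000e+00  1.00000000e+00]]
```

View pics/w1.png

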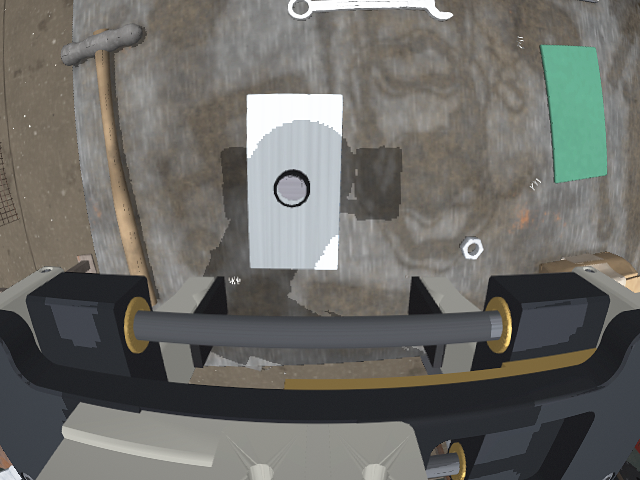

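The wrist view shows the cover top as a pale rectangle with corners at about (247,94), (342,95), (337,269) and (248,269). The knob is at (292,188), the nut at (472,248), and the mat's corners are at about (541,44), (595,47), (607,174) and (556,182).

```bash
cat >> h.py <<'E'
def wray(f,u,v,h):
    u=np.asarray(u,float);v=np.asarray(v,float)
    a=(u-f["cx"])/f["fx"];b=(v-f["cy"])/f["fy"];t=np.hypot(a,b)
    k=np.where(t>1e-9,np.sin(t)/np.maximum(t,1e-9),1)
    d=np.stack([a*k,b*k,np.cos(t)],-1)
    R=Ro.from_euler('xyz',f["rot"]).as_matrix();M=f["mount"]
    o=f["pos"]+R@M[:3,3]; D=d@M[:3,:3].T@R.T
    return o+D*((h-o[2])/D[...,2])[...,None]
def rect(f,m,h):
    c,_=cv2.findContours(m.astype(np.uint8),cv2.RETR_EXTERNAL,cv2.CHAIN_APPROX_NONE)
    c=max(c,key=cv2.contourArea)[:,0]
    P=wray(f,c[:,0],c[:,1],h)[:,:2]*1000
    r=cv2.minAreaRect(P.astype(np.float32));return r,c
E
python3 - <<'E'
from h import *
f=load("w1.npz");hsv=cv2.cvtColor(f["pixels"],cv2.COLOR_RGB2HSV);H,S,V=[hsv[...,i] for i in range(3)]
v,u=np.indices(H.shape)
m=(V>150)&(S<60)&(u>235)&(u<355)&(v>85)&(v<285)
m=cv2.morphologyEx(m.astype(np.uint8),cv2.MORPH_OPEN,np.ones((5,5)))
print("cover",rect(f,m,.071))
k=(V<50)&(u>265)&(u<320)&(v>160)&(v<215)
r,c=rect(f,k,.099);ci=cv2.minEnclosingCircle(c);print("knob px",ci,"->",wray(f,ci[0][0],ci[0][1],.099).round(4),r)
g=(H>65)&(H<95)&(S>80)&(u>500)
g=cv2.morphologyEx(g.astype(np.uint8),cv2.MORPH_OPEN,np.ones((3,3)))
print("mat",(lambda r:(r,cv2.boxPoints(r).round(0).tolist()))(rect(f,g,.005)[0]))
print("nut",wray(f,472,248,.011).round(3))
E
```

```text
cover (((501.7655944824219, 415.001953125), (82.98014068603516, 157.45269775390625), 86.24697875976562), array([[282,  93],
       [281,  94],
       [280,  94],
       ...,
       [285,  93],
       [284,  93],
       [283,  93]], shape=(528, 2), dtype=int32))
knob px ((291.5, 188.0), 18.581003189086914) -> [0.5027 0.4155 0.099 ] ((502.5443420410156, 415.533935546875), (27.914005279541016, 29.011077880859375), 86.5020980834961)
mat (((573.9285888671875, 69.38031768798828), (168.27195739746094, 95.77172088623047), 7.032981872558594), [[485.0, 107.0], [496.0, 12.0], [663.0, 32.0], [652.0, 127.0]])
nut [0.411 0.221 0.011]
```

```bash
python3 - <<'E'
from h import *
from station import arm
go(arm.get_state(),[.5025,.4155,.12],176.3)
E
```

```text
pos [0.4706 0.3986 0.2332] rot [-89.4   -0.26 176.85] tool delta mm [-31.4 112.9 -19.8] norm 118.8 rows 3.0 rotvec [-0.6   0.55  0.26]
```

Request:
move_arm:
  deltas:
    - {"dp": [-15,20,-10],"rotation": [-0.6,0.5,0.3]}
    - {"dp": [-15,30,-10],"rotation": [0,0,0]}
    - {"dp": [0,35,0],"rotation": [0,0,0]}
    - {"dp": [0,25,0],"rotation": [0,0,0]}
    - {"dp": [0,0,0],"rotation": [0,0,0]}

```text
t: 1.4
eef_pos: [0.5033, 0.4198, 0.1215]
ee_rot: [-1.577, 0.004, 3.076]
force: [-0.4, -0.5, -1.4]
width: 0.0874
```

```bash
python3 - <<'E'
from h import *
from station import arm
s=arm.get_state();go(s,[.5025,.4155,.075],176.3)
f=arm.grab_frame("wrist");f['pos']=s['eef_pos'];f['rot']=s['ee_rot'];np.savez("w2.npz",**f)
cv2.imwrite("pics/w2.png",f["pixels"][:,:,::-1])
E
```

```text
pos [0.5033 0.4198 0.1215] rot [-90.36   0.22 176.24] tool delta mm [ 0.7 46.4  4.6] norm 46.7 rows 2.0 rotvec [ 0.36 -0.06 -0.22]
```

View pics/w2.png

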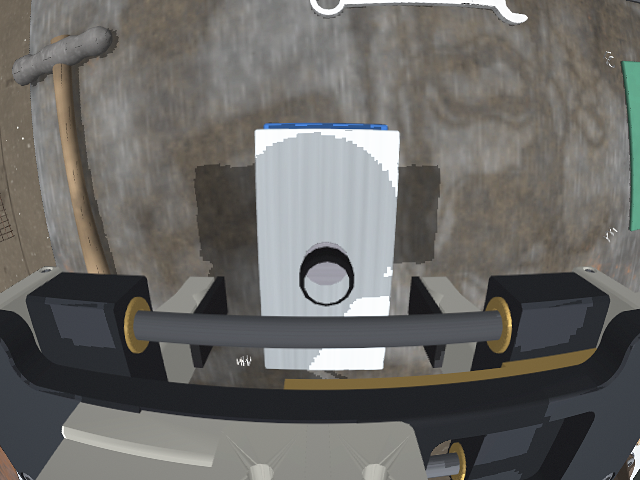

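The knob at about (327,275) is now between the fingers. I'll re-measure it from this closer view.

```bash
python3 - <<'E'
from h import *
f=load("w2.npz");hsv=cv2.cvtColor(f["pixels"],cv2.COLOR_RGB2HSV);H,S,V=[hsv[...,i] for i in range(3)]
v,u=np.indices(H.shape)
k=(V<50)&(u>290)&(u<362)&(v>230)&(v<310)
r,c=rect(f,k,.099);ci=cv2.minAreaRect(c.astype(np.float32));print("knob px",ci,"->",r)
m=(V>150)&(S<60)&(u>245)&(u<405)&(v>127)&(v<290)
m=cv2.morphologyEx(m.astype(np.uint8),cv2.MORPH_OPEN,np.ones((5,5)))
r,c=rect(f,m,.071);print(r,cv2.boxPoints(r).round(1).tolist())
E
```

```text
knob px ((326.5, 276.0), (58.0, 53.0), 90.0) -> ((504.2696838378906, 415.58905029296875), (27.902297973632812, 32.881446838378906), 85.3223648071289)
((532.2890625, 413.60772705078125), (81.3983383178711, 96.23453521728516), 86.04811096191406) [[481.5, 376.29998779296875], [577.5, 369.70001220703125], [583.0999755859375, 450.8999938964844], [487.1000061035156, 457.5]]
```

Request:
move_arm:
  deltas:
    - {"dp": [0.5,18,4.5],"rotation": [0.3,0,-0.2]}
    - {"dp": [0,16,0],"rotation": [0,0,0]}
    - {"dp": [0,9,0],"rotation": [0,0,0]}
    - {"dp": [0,0,0],"rotation": [0,0,0]}

```text
t: 1.78
eef_pos: [0.504, 0.4206, 0.086]
ee_rot: [-1.578, 0.007, 3.081]
force: [-0.6, -0.4, -0.9]
width: 0.0879
```

```bash
python3 - <<'E'
from h import *
from station import arm
s=arm.get_state();go(s,[.503,.4155,.0755],176.3);print(s['force'])
E
```

```text
pos [0.504  0.4206 0.086 ] rot [-90.39   0.38 176.53] tool delta mm [ 0.8 10.5  5.3] norm 11.8 rows 1.0 rotvec [ 0.39  0.23 -0.38]
[-0.62182034 -0.40789937 -0.8941068 ]
```

Request:
move_arm:
  deltas:
    - {"dp": [1,6,6],"rotation": [0.4,0.2,-0.4]}
    - {"dp": [0,4,3],"rotation": [0,0,0]}
    - {"dp": [0,2,0],"rotation": [0,0,0]}

```text
t: 2.03
eef_pos: [0.5034, 0.4137, 0.0778]
ee_rot: [-1.574, 0.003, 3.079]
force: [-1.2, 0.0, -0.7]
width: 0.0876
```

```bash
python3 - <<'E'
from h import *
from station import arm
s=arm.get_state();go(s,[.503,.4155,.0755],176.3);print(s['force'])
E
```

```text
pos [0.5034 0.4137 0.0778] rot [-9.0210e+01  1.5000e-01  1.7643e+02] tool delta mm [ 0.5  2.3 -1.8] norm 3.0 rows 1.0 rotvec [ 0.21  0.13 -0.15]
[-1.18609237  0.039891   -0.69646849]
```

Request:
move_arm:
  deltas:
    - {"dp": [0,2,-2],"rotation": [0,0,0]}
    - {"dp": [0,0,0],"rotation": [0,0,0]}
    - {"dp": [0,0,0],"rotation": [0,0,0]}
    - {"dp": [0,0,0],"rotation": [0,0,0]}
  jaw: 255
  squeeze: 25

```text
t: 2.37
eef_pos: [0.5042, 0.4162, 0.0775]
ee_rot: [-1.577, 0.004, 3.079]
force: [-0.2, 1.0, 0.2]
width: 0.0666
```

Request:
move_arm:
  deltas:
    - {"dp": [0,0,0],"rotation": [0,0,0]}
    - {"dp": [0,0,0],"rotation": [0,0,0]}
    - {"dp": [0,0,0],"rotation": [0,0,0]}
    - {"dp": [0,0,0],"rotation": [0,0,0]}

```text
t: 2.7
eef_pos: [0.5045, 0.4166, 0.0781]
ee_rot: [-1.577, 0.005, 3.079]
force: [-1.6, 0.1, 1.2]
width: 0.0398
```

Request:
move_arm:
  deltas:
    - {"dp": [0,1.5,0],"rotation": [0,0,0]}
    - {"dp": [0,0,0],"rotation": [0,0,0]}
    - {"dp": [0,0,0],"rotation": [0,0,0]}
    - {"dp": [0,0,0],"rotation": [0,0,0]}
    - {"dp": [0,0,0],"rotation": [0,0,0]}

```text
t: 3.12
eef_pos: [0.5044, 0.4162, 0.0764]
ee_rot: [-1.577, 0.004, 3.079]
force: [-0.2, 0.2, 0.1]
width: 0.0287
```

Request:
move_arm:
  deltas:
    - {"dp": [0,-6,0],"rotation": [0,0,0]}
    - {"dp": [0,-10,0],"rotation": [0,0,0]}
    - {"dp": [0,-15,0],"rotation": [0,0,0]}
    - {"dp": [0,-15,0],"rotation": [0,0,0]}

```text
t: 3.45
eef_pos: [0.502, 0.4137, 0.1205]
ee_rot: [-1.57, -0.001, 3.078]
force: [0.6, 0.4, -1.9]
width: 0.0291
```

```bash
python3 - <<'E'
from h import *
from station import arm
s=arm.get_state();go(s,[.503,.4155,.18],176.3);print(s['force'],s['moment'],s['width'])
E
```

```text
pos [0.502  0.4137 0.1205] rot [-8.9940e+01 -7.0000e-02  1.7636e+02] tool delta mm [ -0.8 -59.5  -1.8] norm 59.6 rows 2.0 rotvec [-0.06  0.06  0.07]
[ 0.57280902  0.38345738 -1.93285572] [ 0.05941132 -0.08252755 -0.0571787 ] 0.029103202932546222
```

The wrist carries about 2 N, so the cover is held. I'll keep lifting.

Request:
move_arm:
  deltas:
    - {"dp": [0,-16,-1],"rotation": [0,0,0]}
    - {"dp": [0,-18,-1],"rotation": [0,0,0]}
    - {"dp": [0,-18,0],"rotation": [0,0,0]}
    - {"dp": [0,-12,0],"rotation": [0,0,0]}
    - {"dp": [0,0,0],"rotation": [0,0,0]}

```text
t: 3.87
eef_pos: [0.5026, 0.4163, 0.1942]
ee_rot: [-1.574, 0.001, 3.078]
force: [-0.6, 0.8, -1.9]
width: 0.029
```

```bash
python3 - <<'E'
from h import *
from station import arm
s=arm.get_state();go(s,[.53,.24,.185],176.3);print(s['force'],s['width'])
f=arm.grab_frame("scene");cv2.imwrite("pics/s2.png",cv2.resize(f["pixels"][130:320,100:360,::-1],None,fx=3,fy=3))
E
```

```text
pos [0.5026 0.4163 0.1942] rot [-9.0160e+01  9.0000e-02  1.7638e+02] tool delta mm [-38.5   8.7 174.3] norm 178.7 rows 5.0 rotvec [ 0.16  0.08 -0.09]
[-0.63665815  0.78805414 -1.86770039] 0.029035658616993684
```

View pics/s2.png

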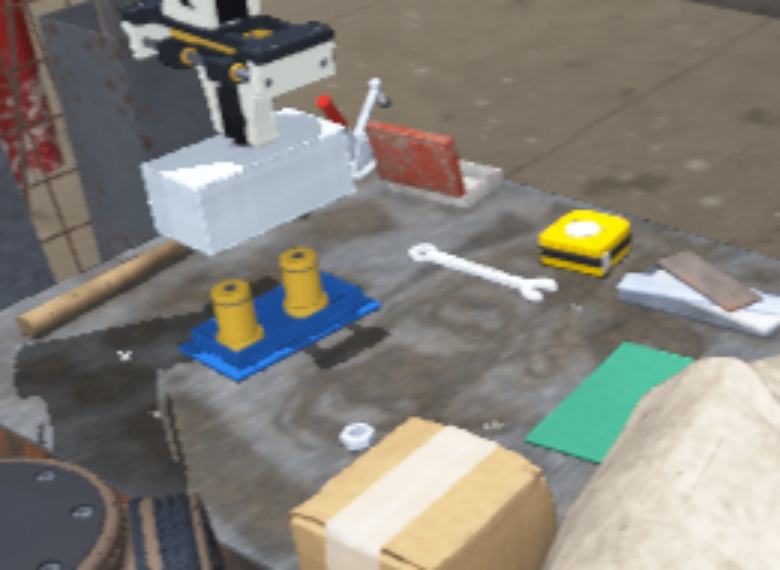

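The cover is up and clear of both plugs, which stand upright in the tray. I'll carry it to the free middle.

Request:
move_arm:
  deltas:
    - {"dp": [-4,0,20],"rotation": [0,0,0]}
    - {"dp": [-7,1,28],"rotation": [0,0,0]}
    - {"dp": [-7,1,28],"rotation": [0,0,0]}
    - {"dp": [-7,1,28],"rotation": [0,0,0]}
    - {"dp": [-7,1,25],"rotation": [0,0,0]}

```text
t: 4.33
eef_pos: [0.5234, 0.2831, 0.1838]
ee_rot: [-1.571, -0.004, 3.084]
force: [0.9, 0.2, -1.7]
width: 0.0287
```

```bash
python3 - <<'E'
from h import *
from station import arm
s=arm.get_state();go(s,[.53,.243,.12],176.3);print(s['force'],s['width'])
E
```

```text
pos [0.5234 0.2831 0.1838] rot [-90.    -0.21 176.71] tool delta mm [-9.2 63.8 39.6] norm 75.6 rows 2.0 rotvec [-0.    0.41  0.21]
[ 0.85412626  0.19987406 -1.72123645] 0.028712743025889984
```

Request:
move_arm:
  deltas:
    - {"dp": [-4,4,20],"rotation": [0,0.4,0.2]}
    - {"dp": [-4,10,14],"rotation": [0,0,0]}
    - {"dp": [-2,25,4],"rotation": [0,0,0]}
    - {"dp": [0,20,0],"rotation": [0,0,0]}
    - {"dp": [0,0,0],"rotation": [0,0,0]}

```text
t: 4.75
eef_pos: [0.5285, 0.2323, 0.1197]
ee_rot: [-1.568, -0.005, 3.07]
force: [-0.4, -0.9, -3.3]
width: 0.029
```

```bash
python3 - <<'E'
from h import *
from station import arm
s=arm.get_state();go(s,[.53,.243,.0704],176.3);print(s['force'],s['width'])
E
```

```text
pos [0.5285 0.2323 0.1197] rot [-89.82  -0.28 175.89] tool delta mm [ -1.   49.2 -11. ] norm 50.5 rows 2.0 rotvec [-0.18 -0.41  0.28]
[-0.42216695 -0.91883086 -3.27440422] 0.028979610304466514
```

Request:
move_arm:
  deltas:
    - {"dp": [-1,12,-7],"rotation": [-0.2,-0.3,0.3]}
    - {"dp": [0,15,-2],"rotation": [0,0,0]}
    - {"dp": [0,10,0],"rotation": [0,0,0]}
    - {"dp": [0,4,0],"rotation": [0,0,0]}
    - {"dp": [0,0,0],"rotation": [0,0,0]}

```text
t: 5.17
eef_pos: [0.5289, 0.2388, 0.0767]
ee_rot: [-1.567, -0.002, 3.075]
force: [-1.0, 0.5, -2.4]
width: 0.0289
```

```bash
python3 - <<'E'
from h import *
from station import arm
s=arm.get_state();go(s,[.53,.243,.0704],176.3);print(s['force'],s['width'])
E
```

```text
pos [0.5289 0.2388 0.0767] rot [-8.9810e+01 -1.4000e-01  1.7617e+02] tool delta mm [-0.9  6.3 -4.2] norm 7.7 rows 1.0 rotvec [-0.19 -0.13  0.14]
[-1.03608126  0.50207657 -2.44149053] 0.028886118977574177
```

Request:
move_arm:
  deltas:
    - {"dp": [0,3,0],"rotation": [-0.2,0,0.1]}
    - {"dp": [0,2,0],"rotation": [0,0,0]}
    - {"dp": [0,2,0],"rotation": [0,0,0]}
    - {"dp": [0,0,0],"rotation": [0,0,0]}

```text
t: 5.5
eef_pos: [0.5297, 0.2395, 0.0713]
ee_rot: [-1.573, 0.001, 3.076]
force: [-0.8, 0.6, -2.2]
width: 0.0286
```

Request:
move_arm:
  deltas:
    - {"dp": [0,1.5,0],"rotation": [0,0,0]}
    - {"dp": [0,1.5,0],"rotation": [0,0,0]}
    - {"dp": [0,0,0],"rotation": [0,0,0]}

```text
t: 5.75
eef_pos: [0.5303, 0.2392, 0.0709]
ee_rot: [-1.573, 0.003, 3.076]
force: [0.0, 0.3, -2.0]
width: 0.0287
```

Request:
move_arm:
  deltas:
    - {"dp": [0,2,0],"rotation": [0,0,0]}
    - {"dp": [0,2,0],"rotation": [0,0,0]}
    - {"dp": [0,0,0],"rotation": [0,0,0]}

```text
t: 6.0
eef_pos: [0.5308, 0.2383, 0.0705]
ee_rot: [-1.573, 0.005, 3.077]
force: [0.8, 0.0, -2.5]
width: 0.029
```

Request:
move_arm:
  deltas:
    - {"dp": [0,3,0],"rotation": [0,0,0]}
    - {"dp": [0,3,0],"rotation": [0,0,0]}

```text
t: 6.17
eef_pos: [0.5316, 0.238, 0.0693]
ee_rot: [-1.572, 0.008, 3.079]
force: [-16.8, -1.9, 35.9]
width: 0.0289
```

```bash
python3 - <<'E'
from h import *
from station import arm
s=arm.get_state();go(s,[.53,.243,.0704],176.3);print(s['force'],s['width'])
f=arm.grab_frame("side");cv2.imwrite("pics/d2.png",cv2.resize(f["pixels"][100:300,200:440,::-1],None,fx=3,fy=3))
f=arm.grab_frame("scene");cv2.imwrite("pics/s3.png",cv2.resize(f["pixels"][130:320,100:360,::-1],None,fx=3,fy=3))
E
```

```text
pos [0.5316 0.238  0.0693] rot [-90.09   0.44 176.43] tool delta mm [ 1.9 -1.2 -4.9] norm 5.4 rows 1.0 rotvec [ 0.09  0.13 -0.44]
[-16.75330334  -1.87946543  35.91298987] 0.02889570876866456
```

View pics/d2.png

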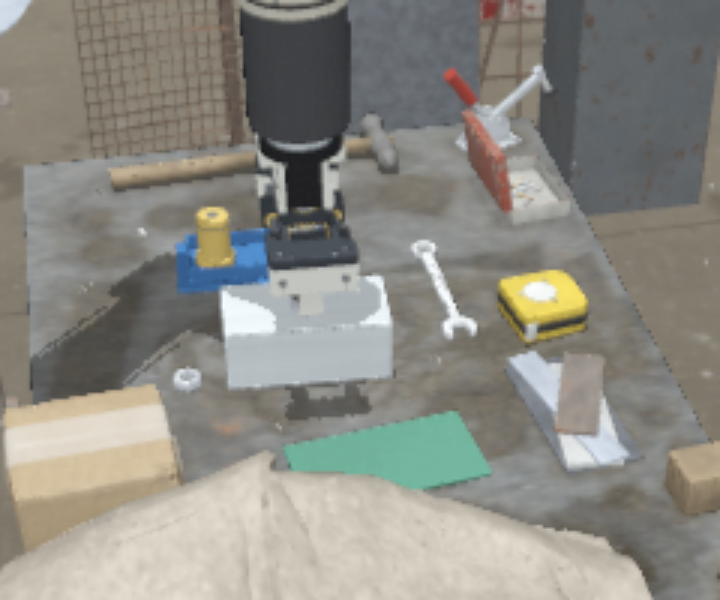

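View pics/s3.png

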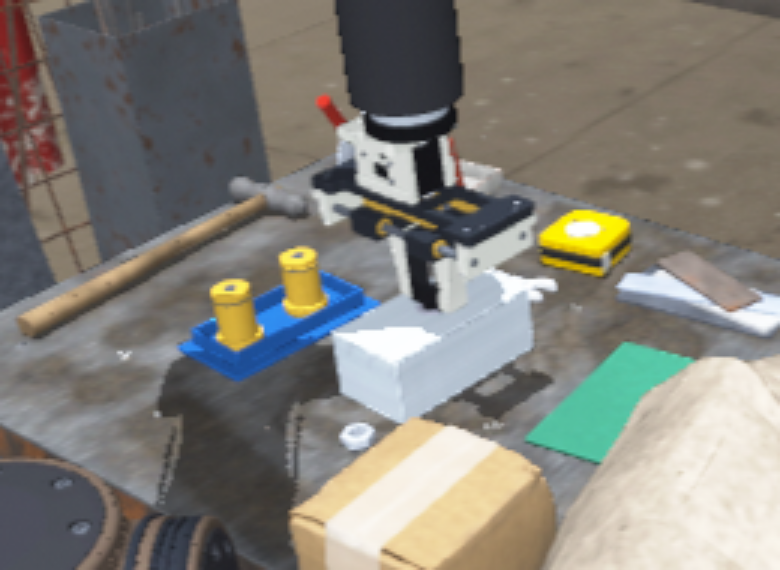

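A contact force of 36 N shows the cover is on the bench. I'll ease off and open.

Request:
move_arm:
  deltas:
    - {"dp": [0,0,0],"rotation": [0,0,0]}
    - {"dp": [0,-0.3,0],"rotation": [0,0,0]}

```text
t: 6.43
eef_pos: [0.5318, 0.2386, 0.0712]
ee_rot: [-1.574, 0.01, 3.08]
force: [0.8, 0.7, -2.5]
width: 0.029
```

Request:
move_arm:
  deltas:
    - {"dp": [0,1.5,0],"rotation": [0,0,-0.5]}
    - {"dp": [0,1,0],"rotation": [0,0,0]}
    - {"dp": [0,0,0],"rotation": [0,0,0]}

```text
t: 6.68
eef_pos: [0.5319, 0.239, 0.0695]
ee_rot: [-1.575, 0.0, 3.081]
force: [-2.9, -0.8, 3.8]
width: 0.029
```

Light contact now, and the tool is upright. Opening.

Request:
move_arm:
  deltas:
    - {"dp": [0,0,0],"rotation": [0,0,0]}
    - {"dp": [0,0,0],"rotation": [0,0,0]}
    - {"dp": [0,0,0],"rotation": [0,0,0]}
    - {"dp": [0,0,0],"rotation": [0,0,0]}
    - {"dp": [0,0,0],"rotation": [0,0,0]}
  jaw: 0

```text
t: 7.1
eef_pos: [0.5327, 0.2393, 0.0679]
ee_rot: [-1.574, -0.001, 3.081]
force: [0.2, -0.8, -0.4]
width: 0.0571
```

Request:
move_arm:
  deltas:
    - {"dp": [0,-15,0],"rotation": [0,0,0]}
    - {"dp": [0,-25,0],"rotation": [0,0,0]}
    - {"dp": [0,-30,0],"rotation": [0,0,0]}
    - {"dp": [0,-30,0],"rotation": [0,0,0]}
    - {"dp": [0,-20,0],"rotation": [0,0,0]}

```text
t: 7.52
eef_pos: [0.5298, 0.2364, 0.1848]
ee_rot: [-1.565, -0.011, 3.079]
force: [0.5, 0.4, 0.4]
width: 0.086
```

```bash
python3 - <<'E'
from h import *
from station import arm
s=arm.get_state();go(s,[.47,.40,.19],176.3);print(s['force'],s['width'])
E
```

```text
pos [0.5298 0.2364 0.1848] rot [-89.65  -0.66 176.43] tool delta mm [  70.    -5.4 -159.5] norm 174.3 rows 5.0 rotvec [-0.35  0.13  0.66]
[0.48364122 0.43345709 0.39700997] 0.08602650337691455
```

Request:
move_arm:
  deltas:
    - {"dp": [14,-1,-32],"rotation": [-0.3,0,0.6]}
    - {"dp": [14,-1,-32],"rotation": [0,0,0]}
    - {"dp": [14,-1,-32],"rotation": [0,0,0]}
    - {"dp": [14,-1,-30],"rotation": [0,0,0]}
    - {"dp": [0,0,0],"rotation": [0,0,0]}

```text
t: 7.93
eef_pos: [0.4842, 0.3708, 0.1969]
ee_rot: [-1.58, 0.008, 3.073]
force: [1.0, -0.9, 0.5]
width: 0.0874
```

```bash
python3 - <<'E'
from h import *
from station import arm
s=arm.get_state();go(s,[.47,.40,.19],176.3)
f=arm.grab_frame("wrist");f['pos']=s['eef_pos'];f['rot']=s['ee_rot'];np.savez("w3.npz",**f)
cv2.imwrite("pics/w3.png",f["pixels"][:,:,::-1])
E
```

```text
pos [0.4842 0.3708 0.1969] rot [-90.5    0.48 176.1 ] tool delta mm [ 16.2   7.  -28.1] norm 33.2 rows 1.0 rotvec [ 0.5  -0.2  -0.48]
```

View pics/w3.png

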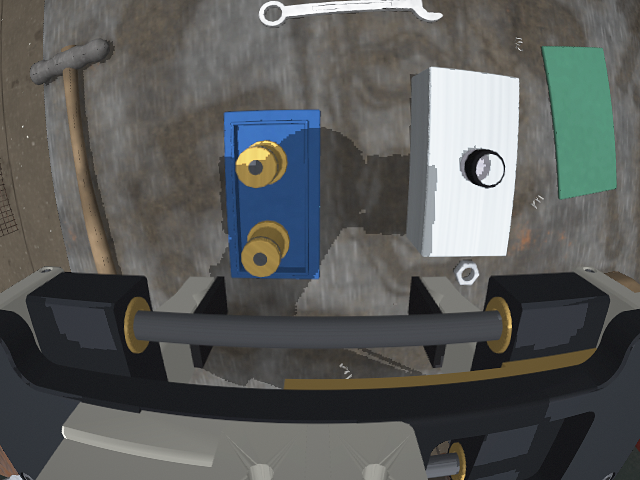

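The wrist view shows the cover standing flat on the bench. The plug top holes are at about (256,167) and (260,260).

```bash
python3 - <<'E'
from h import *
f=load("w3.npz");hsv=cv2.cvtColor(f["pixels"],cv2.COLOR_RGB2HSV);H,S,V=[hsv[...,i] for i in range(3)]
print(wray(f,[256.5,260],[167,260],.062).round(4))
v,u=np.indices(H.shape)
b=(H>100)&(H<125)&(S>120)&(u>200)&(u<340)&(v>90)&(v<290)
r,c=rect(f,b,.006);print(r)
g=(H>15)&(H<35)&(S>100)&(u>225)&(u<300)
k,l,st,ce=cv2.connectedComponentsWithStats(g.astype(np.uint8));print(st,ce)
im=f["pixels"][130:290,220:330,::-1];cv2.imwrite("pics/w3c.png",cv2.resize(im,None,fx=5,fy=3.7*5/5))
E
```

```text
[[0.5362 0.4175 0.062 ]
 [0.4584 0.4228 0.062 ]]
((502.1306457519531, 415.701171875), (90.81193542480469, 166.19781494140625), 86.1580810546875)
[[     0      0    640    480 303683]
 [   236    141     51     47   1594]
 [   241    221     48     56   1755]
 [   284    379     16     11    168]] [[320.13530227 239.77219008]
 [261.37139272 163.73839398]
 [265.01196581 247.37948718]
 [291.83928571 384.        ]]
```

View pics/w3c.png

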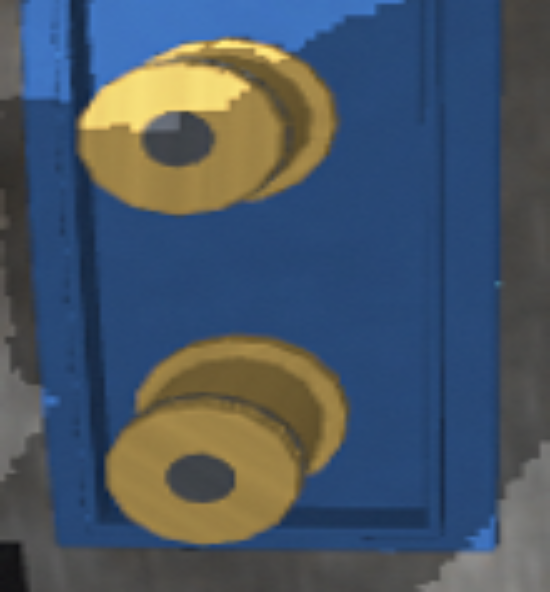

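```bash
python3 - <<'E'
from h import *
from station import arm
s=arm.get_state();go(s,[.537,.4175,.10],176.2)
E
```

```text
pos [0.4844 0.369  0.1967] rot [-90.45   0.45 176.1 ] tool delta mm [-48.4  97.4 -51.2] norm 120.2 rows 4.0 rotvec [ 0.45 -0.09 -0.45]
```

Request:
move_arm:
  deltas:
    - {"dp": [-20,10,-22],"rotation": [0.4,0,-0.4]}
    - {"dp": [-20,20,-22],"rotation": [0,0,0]}
    - {"dp": [-8,35,-8],"rotation": [0,0,0]}
    - {"dp": [0,25,0],"rotation": [0,0,0]}
    - {"dp": [0,0,0],"rotation": [0,0,0]}

```text
t: 8.4
eef_pos: [0.5388, 0.4199, 0.1062]
ee_rot: [-1.576, 0.004, 3.076]
force: [-1.1, -0.9, -1.0]
width: 0.0874
```

```bash
python3 - <<'E'
from h import *
from station import arm
s=arm.get_state();go(s,[.537,.4175,.028],176.2)
f=arm.grab_frame("wrist");f['pos']=s['eef_pos'];f['rot']=s['ee_rot'];np.savez("w4.npz",**f)
cv2.imwrite("pics/w4.png",f["pixels"][:,:,::-1])
E
```

```text
pos [0.5388 0.4199 0.1062] rot [-90.28   0.21 176.25] tool delta mm [ 2.  78.2  2.9] norm 78.2 rows 2.0 rotvec [ 0.28  0.05 -0.21]
```

View pics/w4.png

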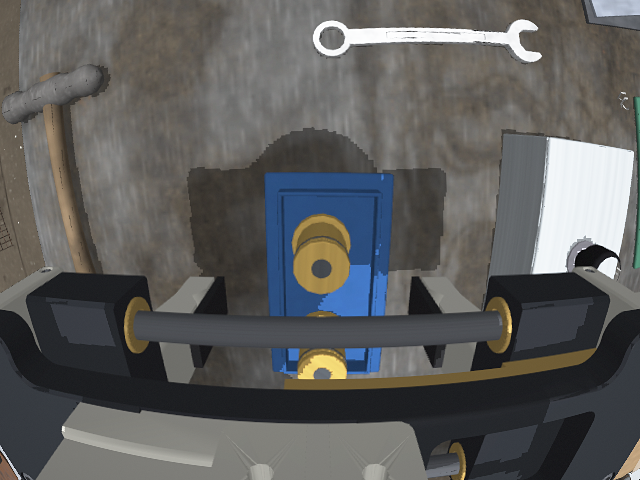

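The far plug's top hole is at about (321,268), between the fingers.

```bash
python3 - <<'E'
from h import *
f=load("w4.npz")
print(wray(f,[321,322],[268.5,376],.062).round(4))
E
```

```text
[[0.5364 0.4188 0.062 ]
 [0.4587 0.4229 0.062 ]]
```

Request:
move_arm:
  deltas:
    - {"dp": [2,15,2],"rotation": [0.3,0,-0.2]}
    - {"dp": [0,25,0],"rotation": [0,0,0]}
    - {"dp": [0,22,0],"rotation": [0,0,0]}
    - {"dp": [0,9,0],"rotation": [0,0,0]}
    - {"dp": [0,0,0],"rotation": [0,0,0]}

```text
t: 8.87
eef_pos: [0.5415, 0.419, 0.0445]
ee_rot: [-1.578, 0.009, 3.076]
force: [1.6, 0.2, -0.2]
width: 0.0876
```

```bash
python3 - <<'E'
from h import *
from station import arm
s=arm.get_state();go(s,[.5365,.4185,.029],176.2);print(s['force'])
E
```

```text
pos [0.5415 0.419  0.0445] rot [-90.43   0.52 176.26] tool delta mm [ 5.1 15.4  0.9] norm 16.3 rows 1.0 rotvec [ 0.43  0.07 -0.52]
[ 1.57100057  0.2178419  -0.17783173]
```

Request:
move_arm:
  deltas:
    - {"dp": [5,6,0],"rotation": [0.4,0,-0.5]}
    - {"dp": [2,6,0],"rotation": [0,0,0]}
    - {"dp": [0,3,0],"rotation": [0,0,0]}
    - {"dp": [0,0,0],"rotation": [0,0,0]}

```text
t: 9.2
eef_pos: [0.5359, 0.4212, 0.0344]
ee_rot: [-1.576, 0.004, 3.077]
force: [-0.3, -0.5, 0.9]
width: 0.0878
```

```bash
python3 - <<'E'
from h import *
from station import arm
s=arm.get_state();go(s,[.5365,.4185,.029],176.2);print(s['force'])
E
```

```text
pos [0.5359 0.4212 0.0344] rot [-90.3    0.23 176.29] tool delta mm [-0.8  5.3  2.7] norm 6.0 rows 1.0 rotvec [ 0.3   0.09 -0.23]
[-0.27259825 -0.49274515  0.89901936]
```

Request:
move_arm:
  deltas:
    - {"dp": [-0.5,4,3],"rotation": [0.3,0,-0.3]}
    - {"dp": [0,3,0],"rotation": [0,0,0]}
    - {"dp": [0,0,0],"rotation": [0,0,0]}

```text
t: 9.45
eef_pos: [0.5368, 0.4189, 0.0287]
ee_rot: [-1.573, -0.0, 3.078]
force: [0.2, -0.5, -0.2]
width: 0.0876
```

```bash
python3 - <<'E'
from h import *
from station import arm
s=arm.get_state();go(s,[.5365,.4185,.029],176.2);print(s['force'])
E
```

```text
pos [0.5368 0.4189 0.0287] rot [-90.1   -0.   176.34] tool delta mm [ 0.2 -0.3  0.5] norm 0.6 rows 1.0 rotvec [0.1  0.14 0.  ]
[ 0.17885485 -0.50414885 -0.19408426]
```

Request:
move_arm:
  deltas:
    - {"dp": [0,0,0],"rotation": [0,0,0]}
    - {"dp": [0,0,0],"rotation": [0,0,0]}
    - {"dp": [0,0,0],"rotation": [0,0,0]}
    - {"dp": [0,0,0],"rotation": [0,0,0]}
    - {"dp": [0,0,0],"rotation": [0,0,0]}
  jaw: 255
  squeeze: 35

```text
t: 9.87
eef_pos: [0.5371, 0.419, 0.0289]
ee_rot: [-1.573, 0.0, 3.078]
force: [-0.7, -0.4, -0.3]
width: 0.06
```

Request:
move_arm:
  deltas:
    - {"dp": [0,0,0],"rotation": [0,0,0]}
    - {"dp": [0,0,0],"rotation": [0,0,0]}
    - {"dp": [0,0,0],"rotation": [0,0,0]}
    - {"dp": [0,0,0],"rotation": [0,0,0]}
    - {"dp": [0,0,0],"rotation": [0,0,0]}

```text
t: 10.28
eef_pos: [0.5371, 0.4188, 0.029]
ee_rot: [-1.573, 0.0, 3.078]
force: [0.9, 0.4, -1.2]
width: 0.0331
```

The barrel is gripped at 33 mm. I'll lift to weigh it.

Request:
move_arm:
  deltas:
    - {"dp": [0,-6,0],"rotation": [0,0,0]}
    - {"dp": [0,-12,0],"rotation": [0,0,0]}
    - {"dp": [0,-15,0],"rotation": [0,0,0]}
    - {"dp": [0,0,0],"rotation": [0,0,0]}
    - {"dp": [0,0,0],"rotation": [0,0,0]}

```text
t: 10.7
eef_pos: [0.5352, 0.4171, 0.0623]
ee_rot: [-1.569, -0.004, 3.076]
force: [-0.9, -0.1, -5.0]
width: 0.0326
```

Request:
move_arm:
  deltas:
    - {"dp": [0,0,0],"rotation": [0,0,0]}
    - {"dp": [0,0,0],"rotation": [0,0,0]}

```text
t: 10.87
eef_pos: [0.535, 0.4171, 0.0623]
ee_rot: [-1.569, -0.004, 3.076]
force: [-0.7, -0.3, -3.4]
width: 0.0324
```

Request:
move_arm:
  deltas:
    - {"dp": [0,0,0],"rotation": [0,0,0]}
    - {"dp": [0,0,0],"rotation": [0,0,0]}

```text
t: 11.03
eef_pos: [0.5345, 0.4166, 0.0613]
ee_rot: [-1.568, -0.005, 3.076]
force: [0.5, -0.1, -4.3]
width: 0.033
```

Request:
move_arm:
  deltas:
    - {"dp": [0,0,0],"rotation": [0,0,0]}
    - {"dp": [0,0,0],"rotation": [0,0,0]}

```text
t: 11.2
eef_pos: [0.5342, 0.4162, 0.0603]
ee_rot: [-1.567, -0.006, 3.076]
force: [-0.8, -0.5, -4.3]
width: 0.0331
```

This plug weighs about 4.2 N (0.43 kg), so it is very likely the heavy one. I'll set it back and lift the other.

Request:
move_arm:
  deltas:
    - {"dp": [-2,8,-2],"rotation": [-0.2,0,0.3]}
    - {"dp": [0,12,0],"rotation": [0,0,0]}
    - {"dp": [0,6,0],"rotation": [0,0,0]}
    - {"dp": [0,2,0],"rotation": [0,0,0]}

```text
t: 11.53
eef_pos: [0.5365, 0.4183, 0.0293]
ee_rot: [-1.571, 0.0, 3.076]
force: [-1.0, -0.4, -4.2]
width: 0.0324
```

```bash
python3 - <<'E'
from h import *
from station import arm
s=arm.get_state();go(s,[.537,.419,.029],176.4);print(s['force'])
E
```

```text
pos [0.5365 0.4183 0.0293] rot [-90.     0.   176.23] tool delta mm [-0.5  0.3 -0.8] norm 1.0 rows 1.0 rotvec [ 0.   -0.17 -0.  ]
[-1.01647414 -0.42010576 -4.20319692]
```

Request:
move_arm:
  deltas:
    - {"dp": [0,1.5,0],"rotation": [0,0,0]}
    - {"dp": [0,1.5,0],"rotation": [0,0,0]}

```text
t: 11.7
eef_pos: [0.5368, 0.4181, 0.0288]
ee_rot: [-1.569, 0.001, 3.078]
force: [-9.2, -3.2, 16.4]
width: 0.0325
```

Contact. Releasing.

Request:
move_arm:
  deltas:
    - {"dp": [0,-0.3,0],"rotation": [0,0,0]}
    - {"dp": [0,0.3,0],"rotation": [0,0,0]}

```text
t: 11.87
eef_pos: [0.5369, 0.4184, 0.0295]
ee_rot: [-1.57, 0.002, 3.078]
force: [-0.6, 0.2, -4.2]
width: 0.033
```

Request:
move_arm:
  deltas:
    - {"dp": [0,0,0],"rotation": [0,0,0]}
    - {"dp": [0,0,0],"rotation": [0,0,0]}
    - {"dp": [0,0,0],"rotation": [0,0,0]}
    - {"dp": [0,0,0],"rotation": [0,0,0]}
    - {"dp": [0,0,0],"rotation": [0,0,0]}
  jaw: 0

```text
t: 12.28
eef_pos: [0.5382, 0.4192, 0.03]
ee_rot: [-1.571, 0.004, 3.079]
force: [-0.3, -0.4, -0.8]
width: 0.0606
```

Request:
move_arm:
  deltas:
    - {"dp": [0,0,0],"rotation": [0,0,0]}
    - {"dp": [0,0,0],"rotation": [0,0,0]}
    - {"dp": [0,-15,0],"rotation": [0,0,0]}
    - {"dp": [0,-30,0],"rotation": [0,0,0]}
    - {"dp": [0,-30,0],"rotation": [0,0,0]}

```text
t: 12.7
eef_pos: [0.535, 0.4158, 0.0991]
ee_rot: [-1.561, -0.005, 3.077]
force: [1.5, 0.0, 0.5]
width: 0.0867
```

```bash
python3 - <<'E'
from h import *
from station import arm
s=arm.get_state();go(s,[.459,.423,.10],176.2);print(s['force'])
E
```

```text
pos [0.535  0.4158 0.0991] rot [-89.43  -0.26 176.32] tool delta mm [76.3 -0.6 -2.3] norm 76.3 rows 2.0 rotvec [-0.57  0.12  0.26]
[1.48818755e+00 2.41061212e-04 5.28784903e-01]
```

Request:
move_arm:
  deltas:
    - {"dp": [25,0,-1],"rotation": [-0.5,0,0.3]}
    - {"dp": [30,0,-1],"rotation": [0,0,0]}
    - {"dp": [20,0,0],"rotation": [0,0,0]}
    - {"dp": [0,0,0],"rotation": [0,0,0]}

```text
t: 13.03
eef_pos: [0.4624, 0.4256, 0.1071]
ee_rot: [-1.58, 0.009, 3.075]
force: [-0.6, 0.2, -0.1]
width: 0.0877
```

```bash
python3 - <<'E'
from h import *
from station import arm
s=arm.get_state();go(s,[.459,.423,.029],176.2)
f=arm.grab_frame("wrist");f['pos']=s['eef_pos'];f['rot']=s['ee_rot'];np.savez("w5.npz",**f)
cv2.imwrite("pics/w5.png",f["pixels"][:,:,::-1])
E
```

```text
pos [0.4624 0.4256 0.1071] rot [-90.54   0.51 176.21] tool delta mm [ 3.9 78.1  3.5] norm 78.2 rows 2.0 rotvec [ 0.54  0.01 -0.51]
```

View pics/w5.png

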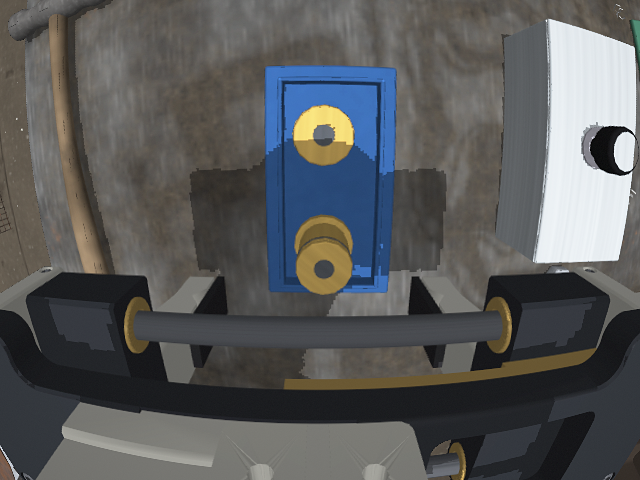

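The far plug stands upright again at (324,134). The near plug's top hole is at (324,269).

```bash
python3 - <<'E'
from h import *
f=load("w5.npz")
print(wray(f,[324,324],[269,134],.062).round(4))
E
```

```text
[[0.4594 0.4229 0.062 ]
 [0.5364 0.4181 0.062 ]]
```

Request:
move_arm:
  deltas:
    - {"dp": [3,10,2],"rotation": [0.5,0,-0.5]}
    - {"dp": [2,18,2],"rotation": [0,0,0]}
    - {"dp": [0,10,0],"rotation": [0,0,0]}
    - {"dp": [0,0,0],"rotation": [0,0,0]}

```text
t: 13.42
eef_pos: [0.4602, 0.4229, 0.0676]
ee_rot: [-1.573, 0.001, 3.076]
force: [-0.3, -0.5, 0.1]
width: 0.0877
```

```bash
python3 - <<'E'
from h import *
from station import arm
s=arm.get_state();go(s,[.459,.423,.029],176.2);print(s['force'])
E
```

```text
pos [0.4602 0.4229 0.0676] rot [-9.0110e+01  6.0000e-02  1.7626e+02] tool delta mm [ 1.2 38.6  0.1] norm 38.7 rows 1.0 rotvec [ 0.11  0.06 -0.06]
[-0.29356721 -0.50591126  0.13591136]
```

Request:
move_arm:
  deltas:
    - {"dp": [1,15,0],"rotation": [0.1,0,0]}
    - {"dp": [1,15,0],"rotation": [0,0,0]}
    - {"dp": [0,7,0],"rotation": [0,0,0]}
    - {"dp": [0,0,0],"rotation": [0,0,0]}

```text
t: 13.75
eef_pos: [0.4607, 0.4223, 0.0275]
ee_rot: [-1.567, 0.0, 3.074]
force: [0.1, 0.2, 0.1]
width: 0.0877
```

```bash
python3 - <<'E'
from h import *
from station import arm
s=arm.get_state();go(s,[.459,.423,.029],176.2);print(s['force'])
E
```

```text
pos [0.4607 0.4223 0.0275] rot [-89.81   0.   176.14] tool delta mm [ 1.7 -1.5 -0.6] norm 2.4 rows 1.0 rotvec [-0.19 -0.06 -0.  ]
[0.08286044 0.2375231  0.078156  ]
```

Request:
move_arm:
  deltas:
    - {"dp": [1.5,-1.5,0],"rotation": [-0.2,0,0]}
    - {"dp": [0,0,0],"rotation": [0,0,0]}
    - {"dp": [0,0,0],"rotation": [0,0,0]}
    - {"dp": [0,0,0],"rotation": [0,0,0]}
    - {"dp": [0,0,0],"rotation": [0,0,0]}
  jaw: 255

```text
t: 14.17
eef_pos: [0.4608, 0.4231, 0.031]
ee_rot: [-1.572, 0.001, 3.074]
force: [0.8, 0.1, -0.7]
width: 0.0597
```

Request:
move_arm:
  deltas:
    - {"dp": [0,0,0],"rotation": [0,0,0]}
    - {"dp": [0,0,0],"rotation": [0,0,0]}
    - {"dp": [0,0,0],"rotation": [0,0,0]}
    - {"dp": [0,0,0],"rotation": [0,0,0]}
    - {"dp": [0,0,0],"rotation": [0,0,0]}

```text
t: 14.58
eef_pos: [0.4611, 0.4236, 0.0327]
ee_rot: [-1.574, 0.002, 3.074]
force: [-0.6, -0.4, -2.4]
width: 0.0327
```

Request:
move_arm:
  deltas:
    - {"dp": [0,-6,0],"rotation": [0,0,0]}
    - {"dp": [0,-15,0],"rotation": [0,0,0]}
    - {"dp": [0,-20,0],"rotation": [0,0,0]}
    - {"dp": [0,0,0],"rotation": [0,0,0]}
    - {"dp": [0,0,0],"rotation": [0,0,0]}

```text
t: 15.0
eef_pos: [0.4598, 0.4222, 0.0743]
ee_rot: [-1.571, -0.0, 3.074]
force: [-0.4, -1.0, -2.7]
width: 0.0329
```

Request:
move_arm:
  deltas:
    - {"dp": [0,0,0],"rotation": [0,0,0]}
    - {"dp": [0,0,0],"rotation": [0,0,0]}

```text
t: 15.17
eef_pos: [0.4597, 0.4221, 0.0743]
ee_rot: [-1.571, -0.0, 3.074]
force: [-0.2, 0.7, -0.7]
width: 0.0327
```

Request:
move_arm:
  deltas:
    - {"dp": [0,0,0],"rotation": [0,0,0]}
    - {"dp": [0,0,0],"rotation": [0,0,0]}

```text
t: 15.33
eef_pos: [0.4593, 0.4216, 0.0732]
ee_rot: [-1.57, -0.001, 3.073]
force: [1.0, 0.0, -1.3]
width: 0.0331
```

The near plug weighs about 1.5 N, so it is the lighter one (1.5 N against 4.2 N, more than double). I'll carry it to the mat over the cover.

Request:
move_arm:
  deltas:
    - {"dp": [0,-25,0],"rotation": [0,0,0]}
    - {"dp": [0,-35,0],"rotation": [0,0,0]}
    - {"dp": [0,-35,0],"rotation": [0,0,0]}
    - {"dp": [0,-20,0],"rotation": [0,0,0]}

```text
t: 15.67
eef_pos: [0.4564, 0.4174, 0.1825]
ee_rot: [-1.554, -0.011, 3.072]
force: [1.0, 1.1, -1.2]
width: 0.0328
```

```bash
python3 - <<'E'
from h import *
from station import arm
s=arm.get_state();go(s,[.60,.085,.19],176.2);print(s['force'])
E
```

```text
pos [0.4564 0.4174 0.1825] rot [-89.01  -0.61 176.01] tool delta mm [-166.3   -3.7  321.7] norm 362.2 rows 10.0 rotvec [-0.99 -0.19  0.62]
[ 1.02082903  1.05939552 -1.19099154]
```

Request:
move_arm:
  deltas:
    - {"dp": [-12,0,22],"rotation": [-0.9,0,0.6]}
    - {"dp": [-16,0,32],"rotation": [0,0,0]}
    - {"dp": [-16,0,32],"rotation": [0,0,0]}
    - {"dp": [-16,0,32],"rotation": [0,0,0]}
    - {"dp": [-16,0,32],"rotation": [0,0,0]}

```text
t: 16.08
eef_pos: [0.5239, 0.2663, 0.1876]
ee_rot: [-1.578, 0.006, 3.082]
force: [0.9, 0.3, -1.9]
width: 0.033
```

```bash
python3 - <<'E'
from h import *
from station import arm
s=arm.get_state();go(s,[.60,.085,.19],176.2);print(s['force'])
E
```

```text
pos [0.5239 0.2663 0.1876] rot [-90.43   0.34 176.6 ] tool delta mm [-86.7  -3.2 176.4] norm 196.6 rows 5.0 rotvec [ 0.43  0.41 -0.34]
[ 0.94929365  0.29651507 -1.92228227]
```

Request:
move_arm:
  deltas:
    - {"dp": [-16,0,32],"rotation": [0.4,0.4,-0.3]}
    - {"dp": [-16,0,32],"rotation": [0,0,0]}
    - {"dp": [-16,0,32],"rotation": [0,0,0]}
    - {"dp": [-16,0,30],"rotation": [0,0,0]}
    - {"dp": [-14,0,25],"rotation": [0,0,0]}

```text
t: 16.5
eef_pos: [0.5927, 0.1013, 0.1857]
ee_rot: [-1.57, -0.002, 3.076]
force: [0.3, 1.0, -0.6]
width: 0.0327
```

```bash
python3 - <<'E'
from h import *
from station import arm
s=arm.get_state();go(s,[.60,.085,.10],176.2);print(s['force'])
f=arm.grab_frame("wrist");f['pos']=s['eef_pos'];f['rot']=s['ee_rot'];np.savez("w6.npz",**f)
cv2.imwrite("pics/w6.png",f["pixels"][:,:,::-1])
E
```

```text
pos [0.5927 0.1013 0.1857] rot [-8.9930e+01 -1.3000e-01  1.7624e+02] tool delta mm [-8.5 85.7 15.7] norm 87.5 rows 3.0 rotvec [-0.07  0.04  0.13]
[ 0.32204201  0.99496076 -0.61556996]
```

View pics/w6.png

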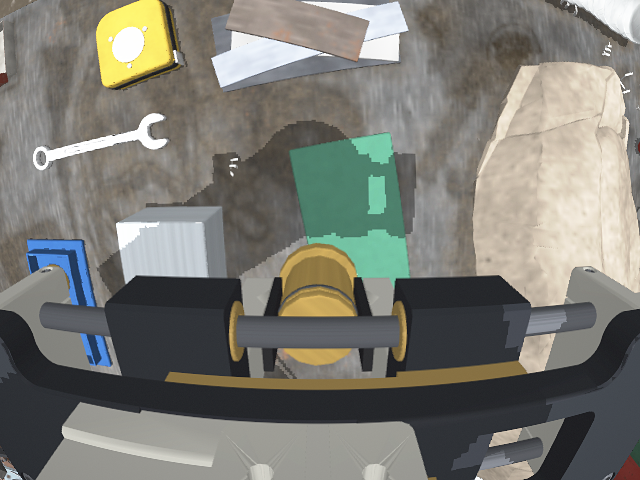

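The plug is held over the mat, whose far corners are at about (291,151) and (390,133). The cloth begins at about column 475, well right of the mat.

```bash
python3 - <<'E'
from h import *
f=load("w6.npz")
print(wray(f,[291,390,410],[151,133,275],.005).round(3))
print("cloth",wray(f,[476,490,476],[200,130,250],.03).round(3),wray(f,[476,478],[200,260],.1).round(3))
z=f['z_map'];print(z[200,500],z[250,520])
# points in region from depth: z_map along axis
v,u=np.indices(z.shape);a=(u-f["cx"])/f["fx"];b=(v-f["cy"])/f["fy"];t=np.hypot(a,b);k=np.sin(t)/np.maximum(t,1e-9)
P=np.stack([a*k,b*k,np.cos(t)],-1)*(z/np.cos(t))[...,None]
M=f["mount"];R=Ro.from_euler('xyz',f["rot"]).as_matrix();W=(P@M[:3,:3].T+M[:3,3])@R.T+f["pos"]
for vv in (100,150,200,250): print([W[vv,uu].round(3).tolist() for uu in (478,485,500,520)])
E
```

```text
[[0.651 0.122 0.005]
 [0.663 0.031 0.005]
 [0.523 0.013 0.005]]
cloth [[ 0.602 -0.044  0.03 ]
 [ 0.665 -0.058  0.03 ]
 [ 0.553 -0.046  0.03 ]] [[ 0.617 -0.012  0.1  ]
 [ 0.571 -0.016  0.1  ]]
0.29985896 0.27986643
[[0.695, -0.061, -0.002], [0.695, -0.068, -0.001], [0.696, -0.086, -0.001], [0.695, -0.095, 0.024]]
[[0.645, -0.06, -0.002], [0.647, -0.056, 0.022], [0.647, -0.067, 0.031], [0.649, -0.081, 0.045]]
[[0.602, -0.045, 0.032], [0.603, -0.05, 0.037], [0.604, -0.06, 0.047], [0.607, -0.073, 0.061]]
[[0.56, -0.04, 0.048], [0.562, -0.044, 0.055], [0.565, -0.053, 0.066], [0.568, -0.067, 0.078]]
```

Request:
move_arm:
  deltas:
    - {"dp": [-5,10,9],"rotation": [0,0,0]}
    - {"dp": [-3,25,6],"rotation": [0,0,0]}
    - {"dp": [0,35,0],"rotation": [0,0,0]}
    - {"dp": [0,30,0],"rotation": [0,0,0]}
    - {"dp": [0,20,0],"rotation": [0,0,0]}

```text
t: 16.97
eef_pos: [0.6061, 0.0771, 0.0657]
ee_rot: [-1.572, 0.007, 3.067]
force: [-0.3, -0.7, -1.1]
width: 0.0329
```

```bash
python3 - <<'E'
from h import *
from station import arm
s=arm.get_state();go(s,[.60,.085,.034],176.2);print(s['force'])
E
```

```text
pos [0.6061 0.0771 0.0657] rot [-90.05   0.38 175.74] tool delta mm [ 6.9 31.6 -7.4] norm 33.2 rows 1.0 rotvec [ 0.05 -0.46 -0.38]
[-0.33296049 -0.74323236 -1.05457237]
```

Request:
move_arm:
  deltas:
    - {"dp": [2,10,-6],"rotation": [0,-0.4,-0.4]}
    - {"dp": [2,10,-2],"rotation": [0,0,0]}
    - {"dp": [0,6,0],"rotation": [0,0,0]}
    - {"dp": [0,0,0],"rotation": [0,0,0]}

```text
t: 17.3
eef_pos: [0.5991, 0.0849, 0.0324]
ee_rot: [-1.567, -0.01, 3.074]
force: [0.2, -0.0, -1.4]
width: 0.0331
```

```bash
python3 - <<'E'
from h import *
from station import arm
s=arm.get_state();go(s,[.60,.085,.030],176.2);print(s['force'])
E
```

```text
pos [0.5991 0.0849 0.0324] rot [-89.8   -0.56 176.13] tool delta mm [-0.9  2.4 -0.1] norm 2.6 rows 1.0 rotvec [-0.2  -0.07  0.56]
[ 0.23075762 -0.04602844 -1.36585357]
```

Request:
move_arm:
  deltas:
    - {"dp": [0,1.5,0],"rotation": [-0.2,0,0.5]}
    - {"dp": [0,1,0],"rotation": [0,0,0]}

```text
t: 17.47
eef_pos: [0.6004, 0.0858, 0.0316]
ee_rot: [-1.571, 0.002, 3.076]
force: [-1.2, -0.0, 0.5]
width: 0.0329
```

Request:
move_arm:
  deltas:
    - {"dp": [0,1.2,0],"rotation": [0,0,0]}

```text
t: 17.55
eef_pos: [0.6009, 0.086, 0.0316]
ee_rot: [-1.572, 0.004, 3.076]
force: [-1.6, -1.7, 2.2]
width: 0.0325
```

The plug touches the mat (force went from −1.4 to +2.2 N). Releasing.

Request:
move_arm:
  deltas:
    - {"dp": [0,0,0],"rotation": [0,0,0]}
    - {"dp": [0,0,0],"rotation": [0,0,0]}
    - {"dp": [0,0,0],"rotation": [0,0,0]}
    - {"dp": [0,0,0],"rotation": [0,0,0]}
    - {"dp": [0,0,0],"rotation": [0,0,0]}
  jaw: 0

```text
t: 17.97
eef_pos: [0.6034, 0.0872, 0.0352]
ee_rot: [-1.576, 0.011, 3.077]
force: [-0.0, 0.8, 0.1]
width: 0.0606
```

Request:
move_arm:
  deltas:
    - {"dp": [0,0,0],"rotation": [0,0,0]}
    - {"dp": [0,0,0],"rotation": [0,0,0]}
    - {"dp": [0,-15,0],"rotation": [0,0,0]}
    - {"dp": [0,-30,0],"rotation": [0,0,0]}
    - {"dp": [0,-30,0],"rotation": [0,0,0]}

```text
t: 18.38
eef_pos: [0.5985, 0.0853, 0.1051]
ee_rot: [-1.57, -0.001, 3.075]
force: [1.0, 0.6, 1.2]
width: 0.087
```

Request:
move_arm:
  deltas:
    - {"dp": [0,-35,0],"rotation": [0,0,0]}
    - {"dp": [0,-35,0],"rotation": [0,0,0]}
    - {"dp": [0,-20,0],"rotation": [0,0,0]}

```text
t: 18.63
eef_pos: [0.598, 0.0848, 0.1996]
ee_rot: [-1.569, -0.002, 3.075]
force: [0.7, -0.5, -0.0]
width: 0.0878
```

```bash
python3 - <<'E'
from h import *
from station import arm
s=arm.get_state();go(s,[.537,.418,.19],176.2);print(s['force'],s['width'])
f=arm.grab_frame("wrist");f['pos']=s['eef_pos'];f['rot']=s['ee_rot'];np.savez("w7.npz",**f)
cv2.imwrite("pics/w7.png",f["pixels"][:,:,::-1])
E
```

```text
pos [0.598  0.0848 0.1996] rot [-8.991e+01 -1.400e-01  1.762e+02] tool delta mm [  82.9    9.3 -328.5] norm 338.9 rows 9.0 rotvec [-0.09 -0.    0.14]
[ 0.71528526 -0.49446422 -0.02671895] 0.0878301036634615
```

View pics/w7.png

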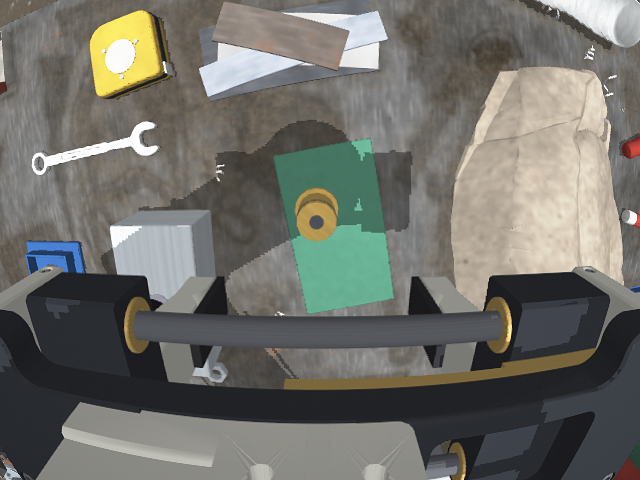

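The light plug stands upright on the mat at about (316,213), well inside its edges. I'll go back to the heavy one, above the cover.

Request:
move_arm:
  deltas:
    - {"dp": [8,0,-35],"rotation": [0,0,0]}
    - {"dp": [9,0,-36],"rotation": [0,0,0]}
    - {"dp": [9,0,-36],"rotation": [0,0,0]}
    - {"dp": [9,0,-36],"rotation": [0,0,0]}
    - {"dp": [9,0,-36],"rotation": [0,0,0]}

```text
t: 19.1
eef_pos: [0.5694, 0.2667, 0.2076]
ee_rot: [-1.575, 0.009, 3.065]
force: [0.8, -0.8, -0.7]
width: 0.0876
```

```bash
python3 - <<'E'
from h import *
from station import arm
s=arm.get_state();go(s,[.537,.418,.17],176.2);print(s['force'],s['width'])
E
```

```text
pos [0.5694 0.2667 0.2076] rot [-90.24   0.51 175.59] tool delta mm [  44.2   37.8 -148.2] norm 159.2 rows 4.0 rotvec [ 0.23 -0.61 -0.51]
[ 0.82399396 -0.81695307 -0.74795721] 0.0875703765507315
```

Request:
move_arm:
  deltas:
    - {"dp": [10,0,-34],"rotation": [0.2,-0.6,-0.5]}
    - {"dp": [10,0,-34],"rotation": [0,0,0]}
    - {"dp": [10,0,-34],"rotation": [0,0,0]}
    - {"dp": [8,10,-30],"rotation": [0,0,0]}
    - {"dp": [2,20,-10],"rotation": [0,0,0]}

```text
t: 19.52
eef_pos: [0.5368, 0.424, 0.1798]
ee_rot: [-1.577, 0.004, 3.079]
force: [0.9, -0.5, 0.6]
width: 0.0876
```

```bash
python3 - <<'E'
from h import *
from station import arm
s=arm.get_state();go(s,[.5368,.4182,.11],176.2);print(s['force'],s['width'])
E
```

```text
pos [0.5368 0.424  0.1798] rot [-90.34   0.25 176.42] tool delta mm [-0.  69.7  6.3] norm 70.0 rows 2.0 rotvec [ 0.35  0.22 -0.25]
[ 0.85252868 -0.51335858  0.55379681] 0.0876320199738981
```

Request:
move_arm:
  deltas:
    - {"dp": [0,20,5],"rotation": [0.3,0.2,-0.2]}
    - {"dp": [0,30,2],"rotation": [0,0,0]}
    - {"dp": [0,20,0],"rotation": [0,0,0]}
    - {"dp": [0,0,0],"rotation": [0,0,0]}

```text
t: 19.85
eef_pos: [0.5329, 0.4213, 0.1016]
ee_rot: [-1.569, -0.003, 3.081]
force: [-0.2, -0.7, -0.9]
width: 0.0878
```

```bash
python3 - <<'E'
from h import *
from station import arm
s=arm.get_state();go(s,[.5366,.4182,.029],176.2);print(s['force'],s['width'])
f=arm.grab_frame("wrist");f['pos']=s['eef_pos'];f['rot']=s['ee_rot'];np.savez("w8.npz",**f)
cv2.imwrite("pics/w8.png",f["pixels"][:,:,::-1])
E
```

```text
pos [0.5329 0.4213 0.1016] rot [-8.9880e+01 -1.4000e-01  1.7652e+02] tool delta mm [-4.  72.6  2.8] norm 72.8 rows 2.0 rotvec [-0.12  0.32  0.14]
[-0.17799631 -0.68093058 -0.88878527] 0.08784676446310141
```

View pics/w8.png

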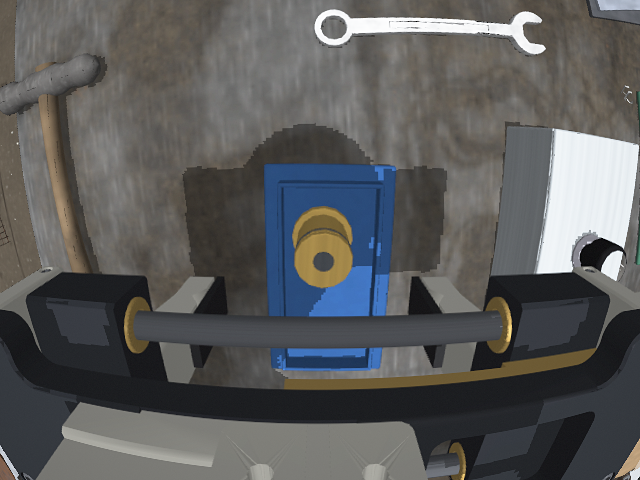

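The heavy plug stands alone and upright in the tray, with its top hole at (323,261) between the fingers. Descending.

Request:
move_arm:
  deltas:
    - {"dp": [-3,10,2],"rotation": [-0.1,0.3,0.1]}
    - {"dp": [-1,20,1],"rotation": [0,0,0]}
    - {"dp": [0,16,0],"rotation": [0,0,0]}
    - {"dp": [0,0,0],"rotation": [0,0,0]}

```text
t: 20.23
eef_pos: [0.5408, 0.4203, 0.0609]
ee_rot: [-1.578, 0.006, 3.075]
force: [-1.2, -1.3, -0.1]
width: 0.0879
```

```bash
python3 - <<'E'
from h import *
from station import arm
f=load("w8.npz");print(wray(f,323,261,.062).round(4))
s=arm.get_state();go(s,[.5366,.4182,.029],176.2);print(s['force'],s['width'])
E
```

```text
[0.5365 0.4185 0.062 ]
pos [0.5408 0.4203 0.0609] rot [-90.38   0.35 176.2 ] tool delta mm [ 4.3 31.8  2.6] norm 32.2 rows 1.0 rotvec [ 0.38  0.   -0.35]
[-1.15954067 -1.30289769 -0.0821535 ] 0.08793911366564423
```

Request:
move_arm:
  deltas:
    - {"dp": [3,12,2],"rotation": [0.4,0,-0.3]}
    - {"dp": [1,12,0],"rotation": [0,0,0]}
    - {"dp": [0,6,0],"rotation": [0,0,0]}
    - {"dp": [0,0,0],"rotation": [0,0,0]}

```text
t: 20.57
eef_pos: [0.539, 0.4197, 0.0328]
ee_rot: [-1.575, 0.004, 3.074]
force: [-0.4, -1.2, -0.2]
width: 0.0875
```

```bash
python3 - <<'E'
from h import *
from station import arm
s=arm.get_state();go(s,[.5366,.4184,.029],176.2);print(s['force'],s['width'])
E
```

```text
pos [0.539  0.4197 0.0328] rot [-90.22   0.25 176.15] tool delta mm [2.3 3.7 1.4] norm 4.6 rows 1.0 rotvec [ 0.22 -0.05 -0.25]
[-0.44248706 -1.21550696 -0.22239743] 0.08750562448402129
```

Request:
move_arm:
  deltas:
    - {"dp": [2.5,3,1],"rotation": [0.2,0,-0.2]}
    - {"dp": [0.5,1.5,0],"rotation": [0,0,0]}
    - {"dp": [0,0,0],"rotation": [0,0,0]}

```text
t: 20.82
eef_pos: [0.5361, 0.4193, 0.0288]
ee_rot: [-1.572, 0.002, 3.075]
force: [-0.0, -0.9, 0.3]
width: 0.0876
```

Request:
move_arm:
  deltas:
    - {"dp": [0,0,0],"rotation": [0,0,0]}
    - {"dp": [0,0,0],"rotation": [0,0,0]}
    - {"dp": [0,0,0],"rotation": [0,0,0]}
    - {"dp": [0,0,0],"rotation": [0,0,0]}
    - {"dp": [0,0,0],"rotation": [0,0,0]}
  jaw: 255
  squeeze: 40

```text
t: 21.23
eef_pos: [0.5366, 0.4202, 0.0304]
ee_rot: [-1.574, 0.003, 3.075]
force: [-0.9, 0.4, -0.3]
width: 0.0599
```

Request:
move_arm:
  deltas:
    - {"dp": [0,0,0],"rotation": [0,0,0]}
    - {"dp": [0,0,0],"rotation": [0,0,0]}
    - {"dp": [0,0,0],"rotation": [0,0,0]}
    - {"dp": [0,0,0],"rotation": [0,0,0]}
    - {"dp": [0,0,0],"rotation": [0,0,0]}

```text
t: 21.65
eef_pos: [0.5367, 0.4195, 0.0307]
ee_rot: [-1.573, 0.003, 3.075]
force: [-0.2, 0.8, -1.4]
width: 0.0326
```

Request:
move_arm:
  deltas:
    - {"dp": [0,-6,0],"rotation": [0,0,0]}
    - {"dp": [0,-15,0],"rotation": [0,0,0]}
    - {"dp": [0,-25,0],"rotation": [0,0,0]}
    - {"dp": [0,-25,0],"rotation": [0,0,0]}
    - {"dp": [0,-25,0],"rotation": [0,0,0]}

```text
t: 22.07
eef_pos: [0.5312, 0.4146, 0.1198]
ee_rot: [-1.558, -0.011, 3.072]
force: [0.6, 0.6, -4.5]
width: 0.0326
```

Request:
move_arm:
  deltas:
    - {"dp": [0,-25,0],"rotation": [0,0,0]}
    - {"dp": [0,-20,0],"rotation": [0,0,0]}
    - {"dp": [0,0,0],"rotation": [0,0,0]}
    - {"dp": [0,0,0],"rotation": [0,0,0]}

```text
t: 22.4
eef_pos: [0.5318, 0.4161, 0.1718]
ee_rot: [-1.563, -0.008, 3.072]
force: [-1.0, -1.1, -5.6]
width: 0.0326
```

```bash
python3 - <<'E'
from h import *
from station import arm
s=arm.get_state();go(s,[.5366,.4184,.19],176.2);print(s['force'],s['width'],np.round(s['qd'],3))
E
```

```text
pos [0.5318 0.4161 0.1718] rot [-89.56  -0.49 176.03] tool delta mm [ -4.4 -18.3  -2.5] norm 19.0 rows 1.0 rotvec [-0.44 -0.16  0.49]
[-0.95341355 -1.13537519 -5.61283449] 0.0325844193734184 [ 0.    -0.024  0.021  0.004 -0.017  0.001]
```

Request:
move_arm:
  deltas:
    - {"dp": [0,-8,0],"rotation": [-0.4,0,0.5]}
    - {"dp": [0,0,0],"rotation": [0,0,0]}
    - {"dp": [0,0,0],"rotation": [0,0,0]}
    - {"dp": [0,0,0],"rotation": [0,0,0]}
    - {"dp": [0,0,0],"rotation": [0,0,0]}

```text
t: 22.82
eef_pos: [0.5296, 0.4143, 0.175]
ee_rot: [-1.565, -0.004, 3.072]
force: [-0.2, 0.6, -4.0]
width: 0.0325
```

```bash
python3 - <<'E'
from h import *
from station import arm
for i in range(3):
    s=arm.get_state();print(np.round(s['eef_pos'],4),np.round(s['force'],2),s['width'],np.round(s['qd'],3),np.degrees(s['ee_rot']).round(2))
    f=arm.grab_frame(["side","scene","wrist"][i])
    if i<2: cv2.imwrite(f"pics/e{i}.png",cv2.resize(f["pixels"][100:300,100:400,::-1],None,fx=2.6,fy=2.6))
    if i==0:
        W=pts(f);hsv=cv2.cvtColor(f["pixels"],cv2.COLOR_RGB2HSV)
        m=(hsv[...,0]>15)&(hsv[...,0]<35)&(hsv[...,1]>100)&(W[...,1]>.36)&(W[...,0]<.6)&(W[...,2]>.08)
        v,u=np.where(m);print("held plug z",np.nanpercentile(W[m][:,2],[1,99]).round(3),"px",u.min(),u.max(),v.min(),v.max())
E
```

```text
[0.5296 0.4143 0.175 ] [-0.22  0.56 -4.01] 0.03245980834074135 [ 0.     0.01  -0.011 -0.002  0.003  0.   ] [-89.69  -0.25 175.99]
held plug z [0.153 0.27 ] px 278 301 107 147
[0.5296 0.4143 0.1749] [ 0.65 -0.43 -4.99] 0.0325628498508603 [ 0.001 -0.001  0.006  0.002 -0.002 -0.001] [-89.67  -0.26 175.99]
[0.5297 0.4144 0.1751] [ 0.64  0.41 -4.58] 0.032347531658502356 [-0.002 -0.002  0.007  0.003 -0.001  0.   ] [-89.69  -0.24 175.99]
```

View pics/e0.png

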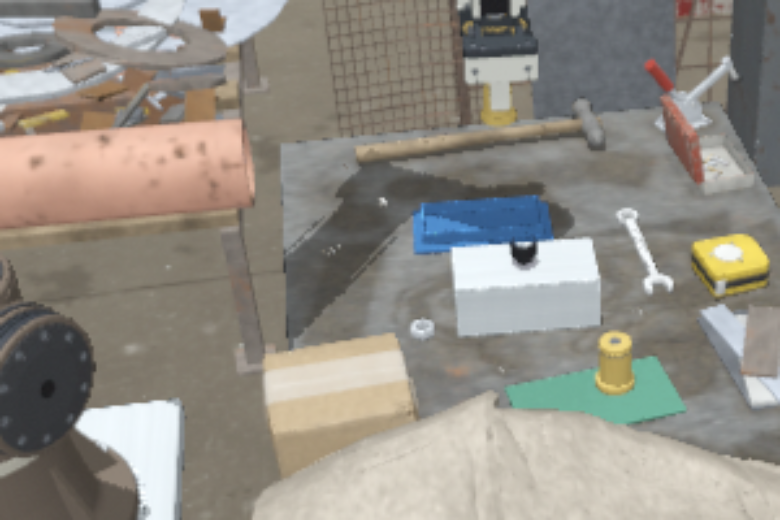

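View pics/e1.png

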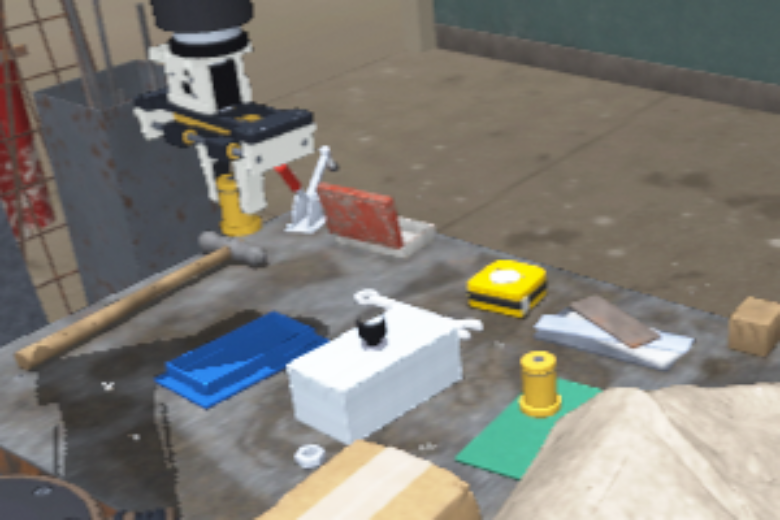

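Both views show the heavy plug held upright with its foot at about 0.15 m and the arm still. The light plug stands on the mat, the cover lies flat on the bench, and the spanner, tape and nut are where they were. Handing in.

```bash
python3 -c "
from station import arm
print(arm.job_done())"
```

```text
the job is handed in; nothing more can be done
None
```

The job is done and handed in at about 23 s of the 72 s allowed.

- **Cover:** I lifted it off by the knob and set it flat on the bare bench between tray and mat, at about (0.53, 0.24). The set-down pressed with up to about 36 N for one step. I eased that to about 4 N before letting go.
- **Weighing:** The plug further from the robot pulled about 4.2 N (about 0.43 kg). The nearer one pulled about 1.5 N (about 0.15 kg). Individual readings scattered by about 1 N, but the gap is clear.
- **Lighter plug:** It stands upright on the green mat at about (0.60, 0.085), well inside the edges. The wrist, scene and side views all show it there.
- **Heavier plug:** It is in the gripper at 40 N. By the arm's reading it is upright to within about 0.4°, with its foot at about 0.15 m. The arm was still and the load read 4 to 5 N.

The spanner, tape measure and nut show no movement in the last pictures. I did not check the screwdriver and marker closely, but the arm never went near them. None of my checks failed at the end. My first reading of the knob from the fixed cameras was about 10 mm out in y, because those cameras saw mainly the knob's near side. The wrist view gave the right position before the grasp.

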